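# Load, lock and pressurise the pen-blank curing pot

## Robot

A 6-joint arm with a two-finger parallel gripper is mounted at the origin on the work surface. World frame = base frame: x ahead of the robot, y to its left, z up, the work surface at z = 0. Lengths are in mm, angles in rad, forces in N, time in s.
With the tool pointing down it reaches from about 350 to 775 mm from the base axis. Payload 7.3 kg.
Tool frame: the origin (TCP) lies at the very end of the fingers, on their centre line; the grasp point (between the pads) lies 19 mm behind it (bot.grip_point_offset is the distance from the TCP to the grasp point, in mm); z points along the fingers, y is the line along which they close (so a half turn about z gives the same grasp; the last joint's range is limited). The gripper opens to 92 mm and grips with 3 to 60 N. Pads are 19 mm wide; open, the fingers measure 130 mm over their backs; the gripper's body (75 mm by 190 mm) begins 47 mm behind the grasp point.
Start: joints at [-1.316, 0.342, 1.524, -0, 1.275, -0.146], TCP at [204.855, -483.404, 226.741] pointing down, gripper open.
Joint ranges: [-2.53, 2.53], [-0.77, 2.02], [0.04, 2.7], [-1, 4.14], [0.28, 2.66], [-3.11, 3.11]. Speed limits (rad/s): [2.57, 2.57, 3.14, 3.14, 3.14, 3.14].

## Interface

Orientations are given as [roll, pitch, yaw] about the fixed x, y, z axes, in that order (R = Rz(yaw) Ry(pitch) Rx(roll)).
In Python, from plant import bot gives the robot as it stands. The module is installed in compiled form; this text tells all that it offers.
- The arm moves only by the shell command python3 -m jog 'ROWS' [OPENING]. ROWS is JSON, a list of rows, each a list of 6 numbers: the shift along the tool's x, y, z in mm, then the turn, a rotation vector about the tool's x, y, z in rad. In form: [[dx, dy, dz, rx, ry, rz], ...]. A call has 1 to 12 rows; each row shifts and turns the commanded pose from where the row before left it, along the tool's axes as they then stand; what a row does not reach is not made up. A row lasts 1/10 s, in which the tool goes at most 50 mm and 8.59 degrees, less where a joint would pass 70% of its speed; a pose out of reach is approached as far as the arm can. A call with a gripper value outside its range is refused whole. OPENING is the opening in per cent of the stroke, from 0 (shut) to 100 (fully open), set as the call begins (- or left out, the last holds). The fingers move at their own pace and stop on an object; the grip force is fixed at half the most. Time passes only in rows, so rows that do not move let the fingers close. It gives the time, the measured TCP pose, the force, the opening and the grip force at its end, in the units of the state.
- bot.get_obs(): the state, without advancing time (a new reading comes with each control period).
- bot.capture(name): name is "scene" or "top" or "wrist"; returns the picture (420x560x3 uint8, red, green, blue); there is no depth.
- bot.camera_model(name): a dict with "fx", "fy", "cx", "cy" (pixels), "position" and "orientation" of the camera in the world; the wrist camera has in their place "T_tool_cam" (4x4, takes a point from camera to tool coordinates, whose origin is the TCP and whose axes are the flange's). Camera axes: x right, y down, z forward; pixel columns grow to the right and rows downward; lengths in mm; the calibration is good to about 2 mm. A picture is of the moment at which its call begins: read the wrist's pose just before it. camera_model takes no time and is no camera call.
- bot.close_job(): hands the job in; it is judged then, once.
Trained networks look in the newest picture that a camera, given by its name, has taken for a name from the list of things; names that differ only in an ending like _2 or _b are one class to them, and where a whole thing is asked for, a point or a joint stands for the part that bears it (a point fixed in the world has none). Each returns a list of dicts, best first, with "p" (0 to 1); they miss things now and then, are a little off and sometimes report something else, mostly with a low value. They report only what shows in the picture. A call takes as long as a camera call.
- bot.outline_of(target, camera): "mask" (420x560 bool, what is visible of it) and "pixel" ([column, row] in pixels, amid what is visible of it).
The state is a dict: "time": time; "joint_positions": joint angles; "dq": joint speeds; "tau": joint torques, N m; "tool_pos": TCP position; "tcp_rot": TCP orientation; "contact_force": force on the tool from outside, world axes, zero at the start; "moment": the same for the moment, N m; "grip_width": finger opening in mm; "finger_force": force on a finger pad.
Only numpy, scipy, OpenCV 4.12 (cv2) and the standard library are available. Lean on these libraries where they do the work, as an engineer would, in place of code of your own. Each camera call takes 0.05 s, during which the arm holds its last target. There are 200 camera calls.

## Task

Put every glued-up pen blank lying on the bench into the curing pot and shut its lid, then engage both pins of the spanner in opposite holes of the lid's locking ring and turn the ring clockwise fully home to its stop. Only once the ring is locked, turn the pressure knob until its pointer stands at the long mark, and then slide the lock fully home over the knob. Leave the spanner lying flat, pins down, on its rubber mat, and everything else on the bench where it was.

Things in the scene. Friction and masses are not known exactly. Their poses are not given: they have to be found in the camera images.
- pot: Curing pot on an orange base 200 x 330 x 12, fixed. Origin on the bench under the pot's axis; x points to the lid's hinge (away from the robot). Pot 156 dia (flange 172), rim 90 high, wall 8. Regulator on its left at y 170 (axis); gauge at y 108, 38 dia, top 81 high; hinge bracket (22 x 60, 88 high) at x 101; thin pipe behind the regulator, 45 high.
- chamber (a point): Centre of the pot's inner floor, 40 above the bench (axes as pot). The chamber is 140 dia and 50 deep, open at the top; Three blanks fit on the floor side by side along y at 38 spacing, each laid along x; a fourth lies flat on top of the middle one.
- lid (a joint): Lid angle, rad: 0 shut, positive open (at most 1.75); starts near upright. Hinge axis along the pot's y, 94 above the bench, 92 behind the pot's axis. Stiff friction hinge: the lid stays at any angle, up to 5 N at the handle shuts it.
- lid_handle (a point): Middle of the lid's bar handle: round bar 12 dia, 82 long along the pot's y, held at its ends by two arms (62 clear between), 37 of free space between bar and lid edge. 212 from the hinge axis; shut, it lies 120 in front of the pot's axis and 97 above the bench. Axes turn with the lid.
- lock_ring (a joint): Angle of the steel locking ring on the lid, rad: grows as it turns clockwise seen from above; it starts between 0 and 0.12 and its stop (fully home) is at 0.90. Friction torque 0.35 Nm.
- ring_face (a point): Centre of the locking ring's top face, 108 above the bench with the lid shut; z is the ring's axis (then up), x and y turn with the ring. Ring 148 outer, 100 inner dia, 12 thick. Six pin holes, 12.5 wide, 12 deep, at radius 62, at 0, 60, 120, 180, 240, 300 deg from this x. The hub inside is 3 lower; nothing on the shut lid stands above this face.
- spanner: Two-pin steel spanner, about 350 g. Origin midway between the pins at pin-tip level; z up as it lies, pins down; handle to -x. Cross-bar along y 142 x 16, z 9 to 19; tapered pins 8 dia, 9 long, at y +-62; shank 14 wide, z 9 to 21; flat-sided grip 22 wide (y), z 0 to 28, x -95 to -185. Lies level on pins and grip. Centre of mass x -90.
- pin_a (a point): Tip of the spanner's pin at y +62.
- pin_b (a point): Tip of the spanner's pin at y -62.
- spanner_grip (a point): Point in the middle of the spanner's grip section: x -120, y 0, z 14 of the spanner.
- mat: The spanner's black rubber mat, 260 (x) x 200 (y) x 4, flat on the bench, fixed. Origin at its centre on the bench.
- knob (a joint): Angle of the black pressure knob, rad: grows clockwise seen from above, 0 to 2.4; the long mark on the scale is at 1.40 (ticks every 0.35). It starts between 0.1 and 0.6. It stays where it is left; friction 0.06 Nm.
- knob_top (a point): Centre of the knob's top face, 137 above the bench, on the vertical knob axis. Knob head 40 dia and 30 high (z 107 to 137), neck 26 dia below it, then a skirt 54 dia at z 90 to 96. A white pointer lies on top.
- knob_lock (a joint): Travel of the steel fork lock, m: 0 to 0.003 at the start (drawn back towards the robot), 0.028 fully home round the knob's neck. It slides along the pot's +x; friction 2.5 N.
- lock_tab (a point): Middle of the top edge of the back face (robot's side) of the lock's thumb tab, 128 above the bench: 8 thick (x), 30 wide (y), z 96 to 128. Push it to the pot's +x. This face is 64 from the knob's axis when drawn back, 36 when home. The deck under the lock is 90 high and ends 88 in front of the knob's axis.
- blank1: Pen blank: dark square stick of wood 56 (x) x 18 x 18, brass tube showing at its ends, 30 g. Origin at its centre. May be absent.
- blank2: Pen blank: dark square stick of wood 56 (x) x 18 x 18, brass tube showing at its ends, 30 g. Origin at its centre. May be absent.
- blank3: Pen blank: dark square stick of wood 56 (x) x 18 x 18, brass tube showing at its ends, 30 g. Origin at its centre. May be absent.
- blank4: Pen blank: dark square stick of wood 56 (x) x 18 x 18, brass tube showing at its ends, 30 g. Origin at its centre. May be absent.
- glue: Bystander: glue bottle, 56 dia x 150 high (mm). Leave it where it is.
- tape: Bystander: tape measure, 66 x 66 x 32 (mm). Leave it where it is.
- tin: Bystander: steel tin of finish, 76 dia x 85 high (mm). Leave it where it is.
- sander: Bystander: cork-topped hand sanding block, 112 x 68 x 40 (mm). Leave it where it is.
- offcut: Bystander: flat scroll-sawn plywood offcut, about 125 x 70 x 12 (mm). Leave it where it is.

How it is judged:
By the outcome, as a careful person would: the job done as asked, in the order asked, and still so for the second after the job is handed in, with the robot touching nothing.
Of blank1, blank2, blank3, blank4 only 2 to 4 are there at a start; the rules pass over those that are not, and their reading is None.
At some moment in a run one of blank1, blank2, blank3, blank4, spanner may be knocked a few centimetres aside while the robot is not near it.
Once in a run the grip may slacken for a moment while it holds something.
It also fails if it takes over 210 s, if anything falls off the work surface, if the arm or the gripper's body presses on something with over 40 N, if the wrist force passes 120 N, or if a joint passes its speed limit or range.

## Working session

There is one attempt and no reset: what is moved stays moved. The work goes in short steps, Python scripts to look and compute and a shell command to move; the robot and the scene stay as the last step left them, time stands still between calls to the robot, and variables do not carry over. Pictures are saved under pics/ and viewed, at most 14 in all, crops included, and the job is handed in when it is done.

```bash
mkdir -p pics; ls; cat > h.py <<'E'
import numpy as np, cv2
from scipy.spatial.transform import Rotation as R
from plant import bot
def save(n,f):
    im=bot.capture(n); cv2.imwrite('pics/'+f,im[:,:,::-1]); return im
def cam(n):
    m=bot.camera_model(n)
    if 'T_tool_cam' in m:
        o=bot.get_obs(); T=np.eye(4); T[:3,:3]=rot(o['tcp_rot']); T[:3,3]=o['tool_pos']
        T=T@np.array(m['T_tool_cam'])
    else:
        T=np.eye(4); T[:3,:3]=rot(m['orientation']); T[:3,3]=m['position']
    return m,T
def rot(e):
    e=np.array(e,float)
    return e if e.shape==(3,3) else R.from_euler('xyz',e).as_matrix()
def ray(n,px,z,c=None):
    m,T=c or cam(n); px=np.atleast_2d(px).astype(float)
    d=np.c_[(px[:,0]-m['cx'])/m['fx'],(px[:,1]-m['cy'])/m['fy'],np.ones(len(px))]@T[:3,:3].T
    return T[:3,3]+d*((z-T[2,3])/d[:,2])[:,None]
def proj(n,P,c=None):
    m,T=c or cam(n); p=(np.atleast_2d(P)-T[:3,3])@T[:3,:3]
    return np.c_[m['cx']+m['fx']*p[:,0]/p[:,2],m['cy']+m['fy']*p[:,1]/p[:,2]]
def rect(n,mask,z,c=None):
    """min-area rect of mask on plane z: centre, size, yaw of long side"""
    ys,xs=np.nonzero(mask); P=ray(n,np.c_[xs,ys],z,c)[:,:2].astype(np.float32)
    (cx,cy),(w,h),a=cv2.minAreaRect(P)
    if w<h: w,h,a=h,w,a+90
    return np.round([cx,cy,w,h,(a+90)%180-90],1)
E
python3 - <<'E'
from h import *
for n in('scene','top'):
    save(n,n+'0.png'); m=bot.camera_model(n); print(n,m)
print(bot.camera_model('wrist')); print(bot.get_obs())
E
```

```text
pics
scene {'fx': 478.0452321465928, 'fy': 478.0452321465928, 'cx': 273.1887145492369, 'cy': 201.07080519269897, 'position': array([ 919.80062574, -848.24654167, 1015.59691407]), 'orientation': array([-2.37079395,  0.01327198,  0.44713462])}
top {'fx': 519.4226832072425, 'fy': 519.4226832072425, 'cx': 278.4032700281329, 'cy': 220.3120032664869, 'position': array([ 258.64596847,  -49.23706233, 1507.67803781]), 'orientation': array([-2.93043795,  0.00320987, -1.57877309])}
{'fx': 304.59696617646347, 'fy': 304.59696617646347, 'cx': 282.0480132658547, 'cy': 205.6447398215446, 'T_tool_cam': array([[-4.79281680e-04, -9.68025182e-01, -2.50852580e-01,
         6.66344807e+01],
       [ 9.99999692e-01, -6.19762779e-04,  4.81017354e-04,
        -3.95056407e-01],
       [-6.21106004e-04, -2.50852272e-01,  9.68025181e-01,
        -1.58157891e+02],
       [ 0.00000000e+00,  0.00000000e+00,  0.00000000e+00,
         1.00000000e+00]])}
{'time': 0.1, 'joint_positions': array([-1.31599581e+00,  3.42647533e-01,  1.52493075e+00,  7.54070431e-08,
        1.27540160e+00, -1.45992658e-01]), 'dq': array([-0.00012185, -0.0029487 , -0.00048624,  0.00136725, -0.00119116,
        0.00115639]), 'tau': array([ 1.78253395e-03, -4.32003307e+01, -2.44694817e+01,  7.19519681e-02,
        5.26157802e-02, -6.99307066e-05]), 'tool_pos': array([ 204.7583446 , -483.02426591,  226.11409388]), 'tcp_rot': array([-3.14022020e+00, -2.01876797e-04,  4.00793013e-01]), 'contact_force': array([-0.12859781,  0.13081083,  1.62599691]), 'moment': array([0.00181912, 0.00736292, 0.0015911 ]), 'finger_force': 0.0, 'grip_width': 92.02908446696101}
```

View pics/top0.png

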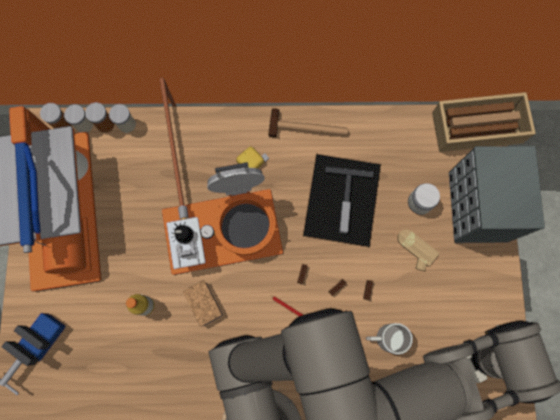

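View pics/scene0.png

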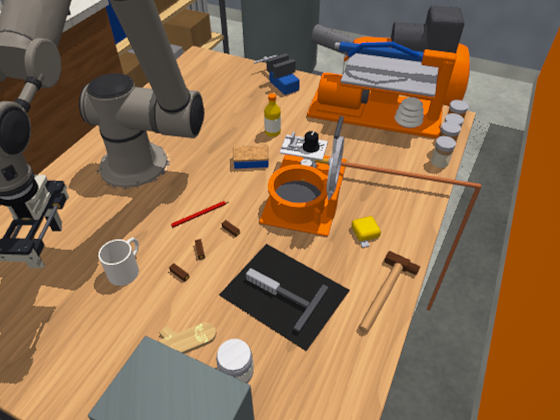

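```bash
python3 - <<'E'
from h import *
ids={}
for n in('top','scene'):
  c=cam(n)
  for t,z in [('blank1',18),('spanner',14),('mat',4),('pot',12),('offcut',12),('sander',40),('tape',32),('glue',150),('tin',85),('knob_top',137),('lid_handle',0),('lock_tab',128)]:
    for d in bot.outline_of(t,n)[:5]:
        r=rect(n,d['mask'],z,c)
        print(n,t,round(d['p'],2),np.round(d['pixel']),d['mask'].sum(),r)
        np.save(f'pics/{n}_{t}.npy',d['mask']) if t in('pot','spanner','mat') and d['p']>.5 else 0
E
```

```text
top blank1 0.69 [338. 286.] 124 [ 381.8 -212.7   57.2   17.8  -49. ]
top blank1 0.34 [236. 169.] 113 [723.7  83.  157.9  21.6 -80.3]
top spanner 0.72 [345. 184.] 599 [ 655.4 -226.4  202.8  130.4  -24.6]
top mat 0.92 [340. 203.] 4934 [ 644.4 -237.7  262.7  199.6  -10.1]
top mat 0.4 [202. 305.] 1015 [340.7 172.5 116.4  72.9  28. ]
top pot 0.92 [219. 218.] 9822 [752.2 155.8 619.6 332.2  10.1]
top offcut 0.75 [417. 250.] 838 [ 489.6 -440.6  124.3   80.4   49.9]
top sander 0.68 [200. 306.] 1066 [338.6 166.7 116.1  73.7  29.5]
top tape 0.79 [251. 155.] 406 [763.8  32.   81.   64.2  58.6]
top glue 0.79 [138. 304.] 513 [330.3 311.3  75.9  53.7  89.5]
top glue 0.19 [346. 186.] 794 [ 603.5 -231.4  181.2  131.5   -6.5]
top tin 0.89 [424. 197.] 689 [ 622.4 -458.4   96.    68.6  -52.1]
top knob_top 0.62 [185. 232.] 312 [517.9 210.   56.7  48.9  45.3]
top lid_handle 0.69 [235. 178.] 1307 [710.2  83.  174.1  95.7 -82. ]
top lid_handle 0.48 [183. 234.] 285 [543.2 235.2  54.8  53.3   1.5]
top lock_tab 0.57 [187. 251.] 101 [472.9 201.6  43.   27.6 -88.5]
scene blank1 0.69 [178. 273.] 159 [ 379.5 -309.
[... 836 characters left out ...]
lue 0.88 [271. 118.] 564 [382.6 240.  217.8  46.5 -64.9]
scene glue 0.47 [310. 144.] 323 [542.  166.7  96.1  48.3 -66.9]
scene glue 0.45 [287. 297.] 5953 [ 684.8 -329.1  222.6  171.7  -10.4]
scene tin 0.74 [238. 355.] 1149 [ 645.9 -476.3   86.7   76.3    1.1]
scene tin 0.62 [311. 144.] 308 [513.7 242.8 103.1  51.9 -66.9]
scene knob_top 0.84 [309. 142.] 257 [534.2 180.8  88.8  43.1 -68.1]
scene lid_handle 0.63 [179. 271.] 208 [ 371.  -299.5   67.9   26.9  -14.3]
scene lock_tab 0.61 [295. 138.] 119 [491.7 177.5  70.4  36.7 -70.3]
scene lock_tab 0.51 [235. 359.] 1194 [ 6.580e+02 -4.941e+02  8.430e+01  7.260e+01  6.000e-01]
scene lock_tab 0.4 [284. 299.] 5914 [ 678.9 -316.4  226.8  176.2   -9.7]
```

```bash
cat >> h.py <<'E'
def go(x,y,z,yaw=None,o=None):
    """prints turn about tool z, then shift in tool axes afterwards (tool down)"""
    o=o or bot.get_obs(); p=np.array(o['tool_pos']); y0=R.from_matrix(rot(o['tcp_rot'])).as_euler('xyz')[2]
    yaw=y0 if yaw is None else yaw
    d=np.array([x,y,z])-p; Rt=R.from_euler('xyz',[np.pi,0,yaw]).as_matrix()
    print('rz %.3f shift'%(y0-yaw),np.round(Rt.T@d,1),'len %.0f'%np.linalg.norm(d),'at',np.round(p,1),'yaw %.3f'%y0)
E
python3 -m jog '[[0,0,-10,0,0,0.133],[0,0,-10,0,0,0.133],[0,0,-10,0,0,0.134],[30,-31,-10,0,0,0],[30,-31,-10,0,0,0],[30,-31,-10,0,0,0],[30,-31,-10,0,0,0],[30,-31,-10,0,0,0],[30,-31,-10,0,0,0],[30,-31,-10,0,0,0],[30,-31,-10,0,0,0],[30,-31,-10,0,0,0]]'
python3 -m jog '[[0,0,0,0,0,0],[0,0,0,0,0,0],[0,0,0,0,0,0]]'
python3 - <<'E'
from h import *
o=bot.get_obs(); print(o['tool_pos'],o['tcp_rot'])
save('wrist','w1.png'); c=cam('wrist')
for t,z in [('blank1',18),('spanner',14),('mat',4)]:
    for d in bot.outline_of(t,'wrist')[:5]:
        print(t,round(d['p'],2),np.round(d['pixel']),d['mask'].sum(),rect('wrist',d['mask'],z,c))
save('top','t1.png'); c=cam('top')
for d in bot.outline_of('blank1','top')[:6]:
        print(t,round(d['p'],2),np.round(d['pixel']),d['mask'].sum(),rect('top',d['mask'],z,c))
E
```

```text
time: 2.5
tool_pos: [475.6, -202.7, 347.3]
tcp_rot: [3.141, -0.0, 0.001]
contact_force: [0.7, -1.9, 0.2]
grip_width: 91.9
finger_force: 0.0
time: 2.8
tool_pos: [474.0, -204.7, 346.3]
tcp_rot: [3.142, 0.001, 0.0]
contact_force: [0.4, -0.5, -0.5]
grip_width: 92.0
finger_force: 0.0
[ 473.97008466 -204.72957986  346.31772758] [3.14157870e+00 9.52746754e-04 1.19658217e-04]
blank1 0.85 [342. 225.] 419 [ 377.9 -300.8   60.5   21.8  -13.4]
blank1 0.64 [288. 224.] 404 [ 385.7 -214.5   58.2   21.5  -49. ]
blank1 0.61 [227. 201.] 378 [ 423.4 -116.    58.1   18.6  -16.4]
spanner 0.82 [312.  71.] 1796 [ 639.8 -254.8  198.    71.5  -25.6]
mat 0.93 [299.  70.] 17233 [ 625.4 -235.2  221.8  200.3  -10.2]
```

View pics/w1.png

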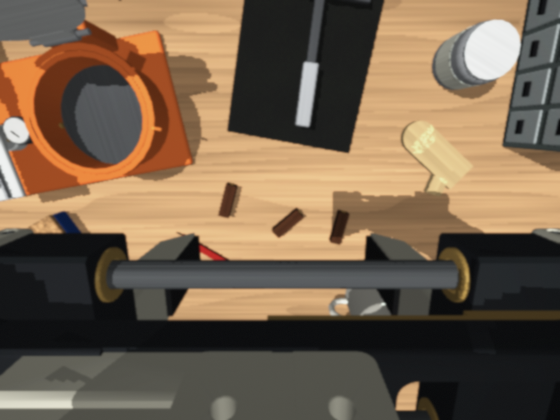

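```bash

python3 -m jog '[[12,-29,-2,0,0,0],[12,-29,-2,0,0,0],[12,-29,-2,0,0,0],[12,-29,-2,0,0,0],[12,-29,-2,0,0,0],[12,-29,-2,0,0,0],[12,-29,-2,0,0,0],[12,-29,-2,0,0,0],[12,-29,-2,0,0,0],[12,-29,-2,0,0,0],[0,0,0,0,0,0],[0,0,0,0,0,0]]'
python3 - <<'E'
from h import *
o=bot.get_obs(); print(o['tool_pos'],o['tcp_rot'])
save('wrist','w2.png'); c=cam('wrist')
import pickle; pickle.dump(c,open('pics/w2.pkl','wb'))
for t,z in [('pot',12),('chamber',40),('knob_top',137),('lock_tab',128),('lid_handle',0)]:
    for d in bot.outline_of(t,'wrist')[:3]:
        print(t,round(d['p'],2),np.round(d['pixel']),d['mask'].sum(),rect('wrist',d['mask'],z,c))
        np.save(f'pics/w2_{t}.npy',d['mask'])
E
```

```text
time: 4.3
tool_pos: [594.4, 85.9, 366.2]
tcp_rot: [3.141, 0.001, 0.002]
contact_force: [-0.2, 0.0, 0.3]
grip_width: 91.8
finger_force: 0.0
[594.37391755  85.86474727 366.24515106] [3.14102932e+00 7.37284526e-04 1.55349267e-03]
pot 0.87 [263. 187.] 25288 [6.346e+02 1.145e+02 4.169e+02 3.620e+02 3.000e-01]
chamber 0.86 [268. 184.] 24710 [636.3 112.5 392.  342.5   0. ]
lock_tab 0.62 [209. 254.] 278 [496.8 186.3  32.9  25.7  -0. ]
lid_handle 0.84 [304. 141.] 3722 [638.   52.1 245.2  46.1 -79.7]
lid_handle 0.56 [487. 121.] 2904 [ 635.4 -261.9  202.3  152.    -7.2]
```

View pics/w2.png

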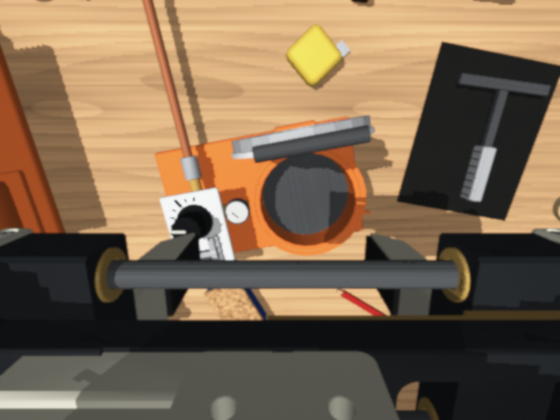

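```bash
python3 - <<'E'
import cv2,numpy as np
a=cv2.imread('pics/top0.png')[175:285,150:300]; b=cv2.imread('pics/w2.png')[100:270,140:390]
a=cv2.resize(a,None,fx=3.6,fy=3.6,interpolation=2); b=cv2.resize(b,None,fx=3.2,fy=3.2,interpolation=2)
print(a.shape,b.shape)
cv2.imwrite('pics/c1.png',b)
cv2.imwrite('pics/c2.png',a)
E
```

```text
(396, 540, 3) (544, 800, 3)
```

View pics/c1.png

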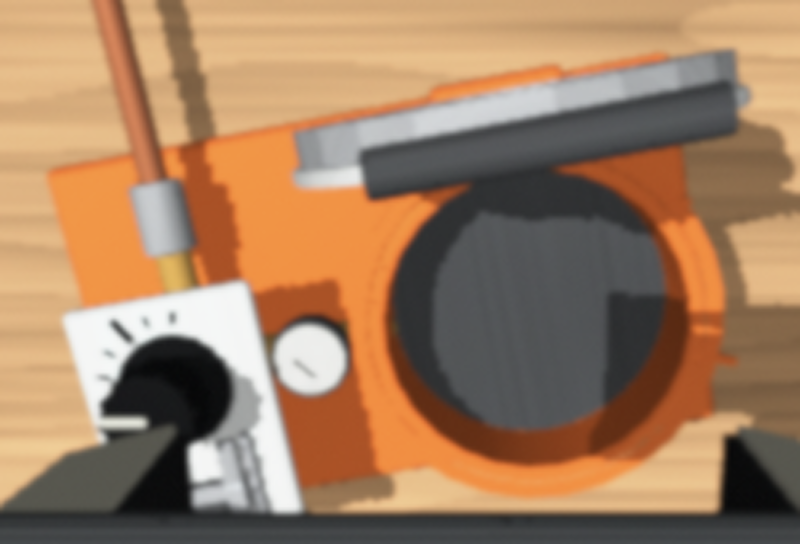

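View pics/c2.png

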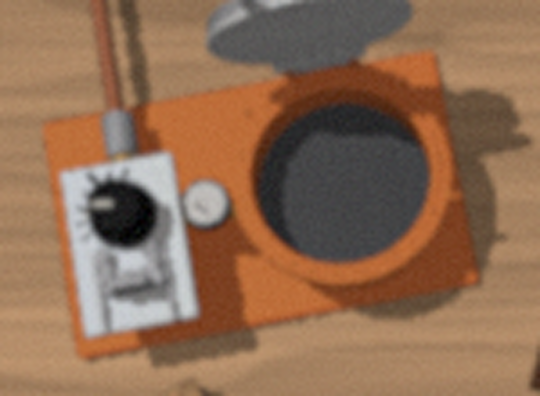

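```bash
python3 - <<'E'
from h import *; import pickle
ct=cam('top'); cw=pickle.load(open('pics/w2.pkl','rb'))
T=lambda p:np.array(p)/3.6+[150,175]-0.36
W=lambda p:np.array(p)/3.2+[140,100]-0.34
b=ray('top',T([[42,123],[435,52],[480,285],[80,357]]),12,ct); print(b.round(1)); 
for i in range(4):
    d=b[(i+1)%4]-b[i]; print(np.linalg.norm(d).round(1),np.degrees(np.arctan2(d[1],d[0])).round(1))
print('centre',b.mean(0))
print('deck',ray('top',T([[58,172],[170,152],[200,318],[80,338]]),90,ct).round(1))
print('rim top in',ray('top',T([[255,183],[432,183],[343,103],[343,263]]),90,ct).round(1))
print('rim top out',ray('top',T([[345,285],[449,182]]),90,ct).round(1))
print('w corner',ray('wrist',W([[48,170]]),12,cw).round(1),'gauge t',ray('top',T([[207,204]]),81,ct).round(1),'gauge w',ray('wrist',W([[311,356]]),81,cw).round(1))
print('rim w in',ray('wrist',W([[388,310],[688,310],[540,465]]),90,cw).round(1),'out',ray('wrist',W([[725,300],[540,497]]),90,cw).round(1))
E
```

```text
[[617.1 299.5  12. ]
 [674.8 -24.1  12. ]
 [479.7 -59.5  12. ]
 [424.2 261.4  12. ]]
328.7 -79.9
198.3 -169.7
325.7 99.8
196.6 11.2
centre [548.93563845 119.33177921  12.        ]
deck [[559.3 267.3  90. ]
 [574.4 180.9  90. ]
 [444.6 154.7  90. ]
 [430.  245.7  90. ]]
rim top in [[549.2 114.4  90. ]
 [548.1 -22.6  90. ]
 [612.4  46.6  90. ]
 [486.   45.9  90. ]]
rim top out [[469.   44.3  90. ]
 [548.7 -35.7  90. ]]
w corner [[618.7 296.7  12. ]] gauge t [[534.8 152.5  81. ]] gauge w [[537.5 153.3  81. ]]
rim w in [[561.9 115.9  90. ]
 [561.8 -21.2  90. ]
 [486.1  44.8  90. ]] out [[566.5 -37.8  90. ]
 [469.7  44.4  90. ]]
```

```bash
python3 - <<'E'
from h import *; import pickle
cw=pickle.load(open('pics/w2.pkl','rb')); cs=cam('scene'); ct=cam('top')
a=.179; ex=np.array([np.cos(a),np.sin(a),0]); ey=np.array([-np.sin(a),np.cos(a),0]); P=np.array([555.5,47.5,0])
for t in np.arange(1.3,1.76,.05):
    H=P+ex*(92-212*np.cos(t)-3*np.sin(t))+[0,0,94+212*np.sin(t)+3*np.cos(t)]
    q=proj('wrist',[H,H+41*ey,H-41*ey],cw)
    print(t.round(2),H.round(0),((q-[140,100])*3.2).round(0).tolist(),proj('scene',H,cs).round(0).tolist(),((proj('top',H,ct)-[150,175])*3.6).round(0).tolist())
s=cv2.imread('pics/scene0.png')[100:240,240:400]; cv2.imwrite('pics/c3.png',cv2.resize(s,None,fx=4,fy=4,interpolation=2))
E
```

```text
1.3 [587.  53. 299.] [[586.0, 398.0], [420.0, 426.0], [754.0, 369.0]] [[314.0, 125.0]] [[311.0, 63.0]]
1.35 [597.  55. 302.] [[581.0, 360.0], [412.0, 390.0], [753.0, 331.0]] [[318.0, 125.0]] [[308.0, 47.0]]
1.4 [608.  57. 303.] [[576.0, 321.0], [403.0, 351.0], [751.0, 290.0]] [[322.0, 125.0]] [[305.0, 32.0]]
1.45 [618.  59. 305.] [[570.0, 278.0], [394.0, 309.0], [748.0, 247.0]] [[326.0, 125.0]] [[302.0, 16.0]]
1.5 [628.  61. 306.] [[563.0, 234.0], [385.0, 266.0], [744.0, 201.0]] [[330.0, 125.0]] [[300.0, 1.0]]
1.55 [639.  63. 306.] [[556.0, 188.0], [376.0, 220.0], [740.0, 154.0]] [[335.0, 126.0]] [[297.0, -14.0]]
1.6 [649.  64. 306.] [[549.0, 140.0], [366.0, 173.0], [734.0, 106.0]] [[339.0, 127.0]] [[294.0, -29.0]]
1.65 [660.  66. 305.] [[541.0, 91.0], [357.0, 125.0], [728.0, 56.0]] [[343.0, 127.0]] [[292.0, -43.0]]
1.7 [670.  68. 304.] [[533.0, 42.0], [348.0, 76.0], [721.0, 6.0]] [[348.0, 129.0]] [[289.0, -57.0]]
1.75 [680.  70. 302.] [[525.0, -8.0], [339.0, 27.0], [714.0, -44.0]] [[352.0, 130.0]] [[287.0, -71.0]]
```

View pics/c3.png

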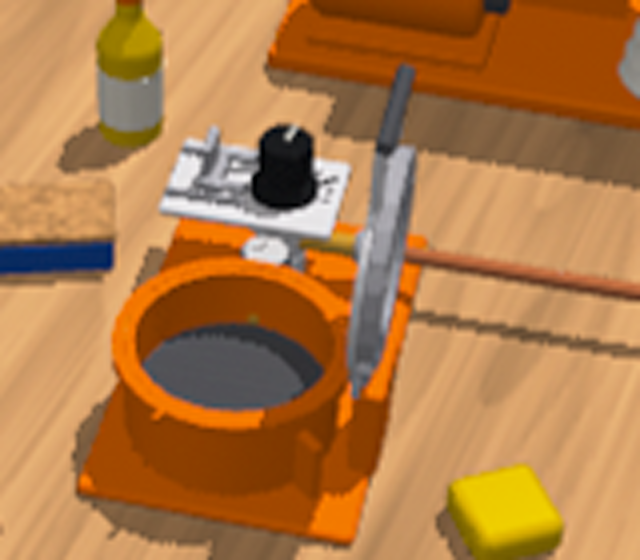

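```bash
python3 - <<'E'
from h import *
go(423,-117,150,-.28)
E
```

```text
rz 0.279 shift [-108.8  241.4  217. ] len 342 at [594.2  85.  367. ] yaw -0.001
```

```bash

python3 -m jog '[[0,0,0,0,0,0.14],[0,0,0,0,0,0.14],[-14,30,27,0,0,0],[-14,30,27,0,0,0],[-14,30,27,0,0,0],[-14,30,27,0,0,0],[-14,30,27,0,0,0],[-14,30,27,0,0,0],[-14,30,27,0,0,0],[-11,31,27,0,0,0],[0,0,0,0,0,0],[0,0,0,0,0,0]]' 50
python3 - <<'E'
from h import *
save('wrist','w3.png'); c=cam('wrist')
for d in bot.outline_of('blank1','wrist')[:5]:
    print(round(d['p'],2),np.round(d['pixel']),d['mask'].sum(),rect('wrist',d['mask'],18,c))
go(423,-117,2,-.28)
E
```

```text
time: 5.8
tool_pos: [423.0, -116.4, 150.9]
tcp_rot: [-3.141, -0.0, -0.282]
contact_force: [0.3, -0.0, -0.0]
grip_width: 46.0
finger_force: 0.0
0.97 [280. 198.] 1038 [ 424.8 -114.5   56.4   17.9  -16.6]
0.83 [384. 207.] 1291 [ 386.  -211.5   56.5   24.7  -49.3]
0.76 [475. 190.] 1583 [ 377.9 -297.2   57.7   27.5  -13.5]
rz 0.001 shift [ -0.9   1.5 149.7] len 150 at [ 424.3 -115.8  151.7] yaw -0.279
```

View pics/w3.png

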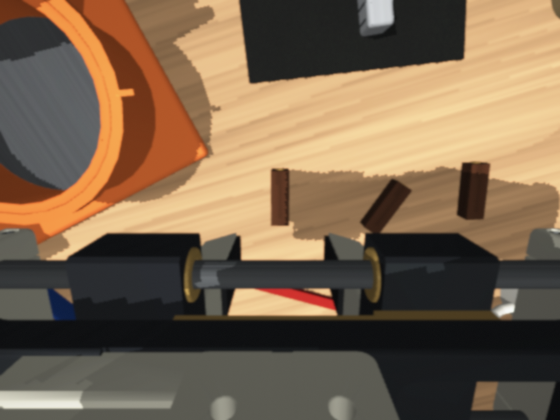

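```bash

python3 -m jog '[[0,-1.4,30,0,0,0],[0,0,40,0,0,0],[0,0,40,0,0,0],[0,0,28,0,0,0],[0,0,10,0,0,0],[0,0,0,0,0,0]]' 
python3 -m jog '[[0,0,0,0,0,0],[0,0,0,0,0,0],[0,0,0,0,0,0],[0,0,0,0,0,0],[0,0,0,0,0,0],[0,0,0,0,0,0],[0,0,0,0,0,0]]' 0 
python3 -m jog '[[0,0,-20,0,0,0],[0,0,-30,0,0,0],[0,0,-40,0,0,0],[0,0,-40,0,0,0],[0,0,-20,0,0,0],[0,0,0,0,0,0]]' 
python3 - <<'E'
from h import *
a=.179; ex=np.array([np.cos(a),np.sin(a)]); ey=np.array([-np.sin(a),np.cos(a)]); P=np.array([555.5,47.5])
for q in [(27,-14),(-32,-14),(0,28)]:
    t=P+ex*q[0]+ey*q[1]; print(q,t.round(1)); go(t[0],t[1],150,a)
E
```

```text
time: 6.5
tool_pos: [424.0, -113.9, 2.4]
tcp_rot: [-3.141, 0.001, -0.278]
contact_force: [0.3, -0.6, 0.1]
grip_width: 45.4
finger_force: 0.0
time: 7.2
tool_pos: [424.1, -114.6, 3.5]
tcp_rot: [3.141, -0.002, -0.279]
contact_force: [-0.1, -0.5, 7.9]
grip_width: 18.0
finger_force: 30.0
time: 7.8
tool_pos: [425.2, -115.1, 155.6]
tcp_rot: [3.14, -0.007, -0.279]
contact_force: [0.4, -0.3, -0.9]
grip_width: 17.4
finger_force: 30.0
(27, -14) [584.6  38.5]
rz -0.458 shift [ 184.2 -122.8    5.6] len 221 at [ 425.2 -115.1  155.6] yaw -0.279
(-32, -14) [526.5  28. ]
rz -0.458 shift [ 125.2 -122.8    5.6] len 175 at [ 425.2 -115.1  155.6] yaw -0.279
(0, 28) [550.5  75.1]
rz -0.458 shift [ 157.2 -164.8    5.6] len 228 at [ 425.2 -115.1  155.6] yaw -0.279
```

```bash

python3 -m jog '[[0,0,0,0,0,-0.115],[0,0,0,0,0,-0.115],[0,0,0,0,0,-0.115],[0,0,0,0,0,-0.113],[30,-20,0,0,0,0],[31,-21,0,0,0,0],[31,-21,0,0,0,0],[31,-21,0,0,0,0],[31,-20,0,0,0,0],[30,-20,0,0,0,0],[0,0,0,0,0,0],[0,0,0,0,0,0]]' 
python3 - <<'E'
from h import *
o=bot.get_obs(); print(o['grip_width'],o['finger_force']); go(584.6,38.5,45.5,.179)
E
```

```text
time: 9.0
tool_pos: [581.9, 39.8, 150.7]
tcp_rot: [-3.141, 0.003, 0.18]
contact_force: [-1.2, -0.2, -0.4]
grip_width: 18.2
finger_force: 30.0
18.152234841232904 29.99983012676239
rz 0.001 shift [  2.4   1.7 105.2] len 105 at [581.9  39.8 150.7] yaw 0.180
```

```bash

python3 -m jog '[[2,1.5,15,0,0,0],[0,0,25,0,0,0],[0,0,30,0,0,0],[0,0,23,0,0,0],[0,0,9,0,0,0],[0,0,3,0,0,0],[0,0,0,0,0,0],[0,0,0,0,0,0]]'
python3 -m jog '[[0,0,0,0,0,0],[0,0,0,0,0,0],[0,0,0,0,0,0],[0,0,-20,0,0,0],[0,0,-35,0,0,0],[0,0,-45,0,0,0],[0,0,-30,0,0,0],[0,0,0,0,0,0]]' 35
python3 - <<'E'
from h import *
go(385.5,-213,150,-.86)
E
```

```text
time: 9.8
tool_pos: [585.7, 38.0, 48.9]
tcp_rot: [3.141, -0.002, 0.179]
contact_force: [0.8, 0.0, -0.2]
grip_width: 17.4
finger_force: 30.0
time: 10.6
tool_pos: [587.6, 38.2, 183.0]
tcp_rot: [3.139, -0.01, 0.179]
contact_force: [0.1, -0.4, 0.3]
grip_width: 32.3
finger_force: 0.0
rz 1.039 shift [ 58.5 317.1  33. ] len 324 at [587.6  38.2 183. ] yaw 0.179
```

```bash

python3 -m jog '[[0,0,0,0,0,0.13],[0,0,0,0,0,0.13],[0,0,0,0,0,0.13],[0,0,0,0,0,0.13],[0,0,0,0,0,0.13],[0,0,0,0,0,0.13],[0,0,0,0,0,0.13],[0,0,0,0,0,0.129]]' 50
python3 -m jog '[[7.3,39.6,4,0,0,0],[7.3,39.6,4,0,0,0],[7.3,39.6,4,0,0,0],[7.3,39.6,4,0,0,0],[7.3,39.6,4,0,0,0],[7.3,39.6,4,0,0,0],[7.3,39.6,4,0,0,0],[7.3,39.6,4,0,0,0],[0,0,0,0,0,0],[0,0,0,0,0,0]]'
python3 - <<'E'
from h import *
bot.capture('wrist'); c=cam('wrist')
for d in bot.outline_of('blank1','wrist')[:4]:
    r=rect('wrist',d['mask'],18,c); print(round(d['p'],2),np.round(d['pixel']),d['mask'].sum(),r)
    if abs(r[0]-385)<30 and abs(r[1]+213)<40: go(r[0],r[1],2,np.radians(r[4]))
E
```

```text
time: 11.4
tool_pos: [581.3, 39.2, 176.0]
tcp_rot: [3.135, 0.007, -0.864]
contact_force: [-18.1, 2.8, 3.6]
grip_width: 46.0
finger_force: 0.0
time: 12.4
tool_pos: [382.4, -212.9, 145.3]
tcp_rot: [-3.142, 0.001, -0.863]
contact_force: [0.6, 0.4, -0.1]
grip_width: 46.1
finger_force: 0.0
0.85 [278. 196.] 1104 [ 383.9 -214.2   58.1   17.6  -49.8]
rz 0.009 shift [  2.    0.9 143.5] len 144 at [ 383.3 -212.   145.5] yaw -0.860
0.82 [352. 129.] 1416 [ 375.7 -300.5   57.    21.   -12.8]
```

```bash

python3 -m jog '[[2,1,30,0,0,0],[0,0,40,0,0,0],[0,0,40,0,0,0],[0,0,23,0,0,0],[0,0,9,0,0,0],[0,0,0,0,0,0]]' 
python3 -m jog '[[0,0,0,0,0,0],[0,0,0,0,0,0],[0,0,0,0,0,0],[0,0,0,0,0,0],[0,0,0,0,0,0],[0,0,0,0,0,0],[0,0,0,0,0,0]]' 0 
python3 -m jog '[[0,0,-20,0,0,0],[0,0,-30,0,0,0],[0,0,-40,0,0,0],[0,0,-40,0,0,0],[0,0,-20,0,0,0],[0,0,0,0,0,-0.13],[0,0,0,0,0,-0.13],[0,0,0,0,0,-0.13],[0,0,0,0,0,-0.13],[0,0,0,0,0,-0.13],[0,0,0,0,0,-0.13]]' 
python3 -m jog '[[0,0,0,0,0,-0.13],[0,0,0,0,0,-0.13],[0,0,0,0,0,0]]' 
python3 - <<'E'
from h import *
go(526.5,28,150,.179)
E
```

```text
time: 13.1
tool_pos: [383.7, -213.8, 3.0]
tcp_rot: [3.141, 0.002, -0.858]
contact_force: [-0.1, -0.7, 0.4]
grip_width: 46.0
finger_force: 0.0
time: 13.8
tool_pos: [383.9, -215.2, 4.4]
tcp_rot: [-3.141, -0.002, -0.86]
contact_force: [-0.3, 1.1, 7.5]
grip_width: 17.6
finger_force: 30.0
time: 14.9
tool_pos: [383.3, -214.7, 153.8]
tcp_rot: [-3.142, 0.0, -0.075]
contact_force: [0.1, 0.7, 0.1]
grip_width: 17.6
finger_force: 30.0
time: 15.2
tool_pos: [383.3, -214.7, 153.7]
tcp_rot: [-3.142, 0.0, 0.181]
contact_force: [0.3, 0.5, 0.1]
grip_width: 17.8
finger_force: 30.0
rz 0.002 shift [ 184.1 -213.4    3.7] len 282 at [ 383.3 -214.7  153.7] yaw 0.181
```

```bash

python3 -m jog '[[23,-26.7,0,0,0,0],[23,-26.7,0,0,0,0],[23,-26.7,0,0,0,0],[23,-26.7,0,0,0,0],[23,-26.7,0,0,0,0],[23,-26.7,0,0,0,0],[23,-26.7,0,0,0,0],[23,-26.5,0,0,0,0],[0,0,0,0,0,0],[0,0,0,0,0,0]]'
python3 - <<'E'
from h import *
save('wrist','w4.png'); o=bot.get_obs(); print(o['grip_width']); go(526.5,28,46.5,.179)
c=cam('wrist')
for d in bot.outline_of('blank1','wrist')[:4]:
    print(round(d['p'],2),np.round(d['pixel']),d['mask'].sum(),rect('wrist',d['mask'],58,c))
E
```

```text
time: 16.2
tool_pos: [526.1, 28.5, 153.3]
tcp_rot: [3.141, 0.001, 0.179]
contact_force: [-0.4, -0.1, -0.1]
grip_width: 18.0
finger_force: 30.0
17.71551100099012
rz -0.001 shift [ 7.000e-01 -1.000e-01  1.069e+02] len 107 at [525.9  27.8 153.4] yaw 0.178
0.92 [282. 135.] 1608 [584.3  36.9  57.   19.1  10.2]
0.63 [282. 245.] 2807 [476.2  18.5 105.4  32.1  10.6]
```

View pics/w4.png

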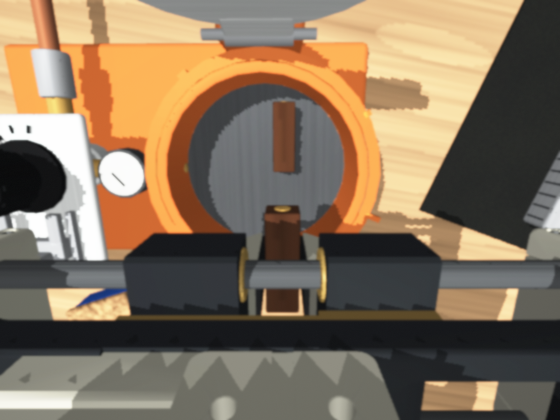

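```bash

python3 -m jog '[[0,0,15,0,0,0],[0,0,25,0,0,0],[0,0,30,0,0,0],[0,0,23,0,0,0],[0,0,9,0,0,0],[0,0,3,0,0,0],[0,0,0,0,0,0],[0,0,0,0,0,0]]'
python3 -m jog '[[0,0,0,0,0,0],[0,0,0,0,0,0],[0,0,0,0,0,0],[0,0,-20,0,0,0],[0,0,-35,0,0,0],[0,0,-45,0,0,0],[0,0,-10,0,0,0],[0,0,0,0,0,0]]' 35
python3 - <<'E'
from h import *
go(376.5,-300,150,-.23)
E
```

```text
time: 17.1
tool_pos: [527.2, 27.8, 49.9]
tcp_rot: [3.141, -0.002, 0.179]
contact_force: [-0.9, -0.6, 0.3]
grip_width: 17.8
finger_force: 30.0
time: 17.9
tool_pos: [527.5, 28.0, 160.7]
tcp_rot: [3.14, -0.005, 0.18]
contact_force: [0.5, -0.3, -0.8]
grip_width: 32.1
finger_force: 0.0
rz 0.410 shift [-72.3 353.8  10.7] len 361 at [527.5  28.  160.7] yaw 0.180
```

```bash

python3 -m jog '[[-7.2,35,0,0,0,0],[0,0,0,0,0,0.137],[0,0,0,0,0,0.137],[0,0,0,0,0,0.136],[-8,35,2,0,0,0],[-8,35,2,0,0,0],[-8,35,2,0,0,0],[-8,35,2,0,0,0],[-8,36,2,0,0,0],[-8,36,2,0,0,0],[-8,36,0,0,0,0],[-8,36,0,0,0,0]]' 50
python3 -m jog '[[-10,36,0,0,0,0],[0,0,0,0,0,0],[0,0,0,0,0,0]]' 50
python3 - <<'E'
from h import *
bot.capture('wrist'); c=cam('wrist')
for d in bot.outline_of('blank1','wrist')[:4]:
    r=rect('wrist',d['mask'],18,c); print(round(d['p'],2),np.round(d['pixel']),d['mask'].sum(),r)
    if abs(r[0]-376)<40 and abs(r[1]+300)<40: go(r[0],r[1],2,np.radians(r[4]))
save('top','t4.png')
E
```

```text
time: 19.1
tool_pos: [396.8, -270.0, 144.9]
tcp_rot: [-3.14, 0.003, -0.23]
contact_force: [1.0, -0.6, -1.3]
grip_width: 45.8
finger_force: 0.0
time: 19.4
tool_pos: [379.5, -302.0, 145.2]
tcp_rot: [-3.14, 0.002, -0.232]
contact_force: [0.0, -0.4, 0.1]
grip_width: 45.6
finger_force: 0.0
0.81 [285. 200.] 1111 [ 376.  -301.9   57.7   18.7  -13.6]
rz 0.008 shift [ -4.1   1.8 143.7] len 144 at [ 380.4 -301.1  145.7] yaw -0.230
```

```bash

python3 -m jog '[[-4,1,30,0,0,0],[0,0,40,0,0,0],[0,0,40,0,0,0],[0,0,23,0,0,0],[0,0,9,0,0,0],[0,0,0,0,0,0]]' 
python3 -m jog '[[0,0,0,0,0,0],[0,0,0,0,0,0],[0,0,0,0,0,0],[0,0,0,0,0,0],[0,0,0,0,0,0],[0,0,0,0,0,0],[0,0,0,0,0,0]]' 0 
python3 -m jog '[[0,0,-20,0,0,0],[0,0,-30,0,0,0],[0,0,-40,0,0,0],[0,0,-40,0,0,0],[0,0,-20,0,0,0],[0,0,0,0,0,-0.137],[0,0,0,0,0,-0.137],[0,0,0,0,0,-0.136],[0,0,0,0,0,0]]' 
python3 - <<'E'
from h import *
go(550.5,75,150,.179)
E
```

```text
time: 20.15
tool_pos: [376.4, -301.3, 3.9]
tcp_rot: [-3.14, 0.002, -0.229]
contact_force: [0.5, -0.5, -0.1]
grip_width: 45.9
finger_force: 0.0
time: 20.85
tool_pos: [376.7, -302.8, 5.5]
tcp_rot: [3.141, -0.001, -0.23]
contact_force: [-1.0, 1.0, 7.7]
grip_width: 17.7
finger_force: 30.0
time: 21.75
tool_pos: [376.2, -302.3, 154.8]
tcp_rot: [3.142, 0.0, 0.181]
contact_force: [-0.1, -0.6, -0.2]
grip_width: 17.3
finger_force: 30.0
rz 0.002 shift [ 238.7 -340.3    4.8] len 416 at [ 376.2 -302.3  154.8] yaw 0.181
```

View pics/t4.png

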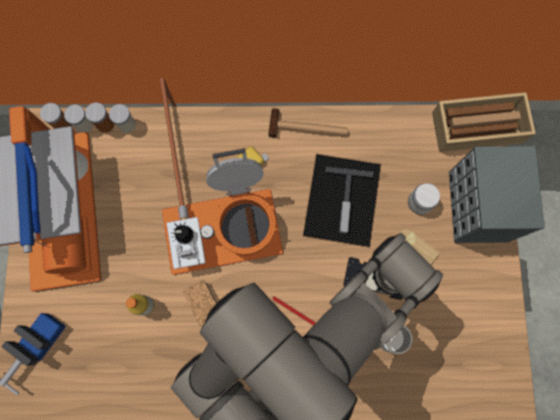

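```bash

python3 -m jog '[[23.8,-34,0,0,0,0],[23.8,-34,0,0,0,0],[23.8,-34,0,0,0,0],[23.8,-34,0,0,0,0],[23.8,-34,0,0,0,0],[23.8,-34,0,0,0,0],[23.8,-34,0,0,0,0],[23.8,-34,0,0,0,0],[23.8,-34,0,0,0,0],[23.8,-34,0,0,0,0],[0,0,0,0,0,0],[0,0,0,0,0,0]]'
python3 - <<'E'
from h import *
o=bot.get_obs(); print(o['grip_width']); go(550.5,75,47.5,.179)
bot.capture('wrist'); c=cam('wrist')
for d in bot.outline_of('blank1','wrist')[:4]:
    print(round(d['p'],2),np.round(d['pixel']),d['mask'].sum(),rect('wrist',d['mask'],58,c))
E
```

```text
time: 22.95
tool_pos: [549.5, 75.3, 154.2]
tcp_rot: [3.141, 0.001, 0.179]
contact_force: [-0.9, -0.7, 0.6]
grip_width: 17.6
finger_force: 30.0
17.6164346148363
rz 0.000 shift [  1.    0.5 106.7] len 107 at [549.5  75.3 154.2] yaw 0.179
0.74 [332. 175.] 1600 [584.   37.4  56.7  20.5  10.2]
0.63 [327. 220.] 545 [544.4  31.   22.3  19.3  11.9]
0.62 [286. 241.] 2577 [500.4  64.9 103.6  31.9  10.2]
```

```bash

python3 -m jog '[[1,0.5,15,0,0,0],[0,0,25,0,0,0],[0,0,30,0,0,0],[0,0,23,0,0,0],[0,0,9,0,0,0],[0,0,3,0,0,0],[0,0,0,0,0,0],[0,0,0,0,0,0]]'
python3 -m jog '[[0,0,0,0,0,0],[0,0,0,0,0,0],[0,0,0,0,0,0],[0,0,-20,0,0,0],[0,0,-35,0,0,0],[0,0,-45,0,0,0],[-10,0,-45,0,0,0],[-10,0,-45,0,0,0],[-20,0,-45,0,0,0],[-20,0,-45,0,0,0],[0,0,-20,0,0,0],[0,0,0,0,0,0]]' 35
python3 -m jog '[[0,0,0,0,0,-0.131],[0,0,0,0,0,-0.131],[0,0,0,0,0,-0.131],[0,0,0,0,0,-0.131],[0,0,0,0,0,-0.131],[0,0,0,0,0,-0.131],[0,0,0,0,0,-0.131],[0,0,0,0,0,-0.131],[0,0,0,0,0,-0.131],[0,0,0,0,0,-0.131],[0,0,0,0,0,-0.131],[0,0,0,0,0,-0.131]]' 60
python3 - <<'E'
from h import *
go(550,70,345,.179+np.pi/2)
save('wrist','w5.png'); c=cam('wrist')
a=.179; ex=np.array([np.cos(a),np.sin(a),0]); ey=np.array([-np.sin(a),np.cos(a),0]); P=np.array([555.5,47.5,0])
for t in np.arange(1.6,1.76,.05):
    H=P+ex*(92-212*np.cos(t)-3*np.sin(t))+[0,0,94+212*np.sin(t)+3*np.cos(t)]
    print(t,H.round(1),proj('wrist',[H,H+41*ey,H-41*ey],c).round(0).tolist(),proj('top',H).round(0))
for d in bot.outline_of('lid_handle','wrist')[:2]+bot.outline_of('blank1','wrist')[:4]:
    print(round(d['p'],2),np.round(d['pixel']),d['mask'].sum(),rect('wrist',d['mask'],58,c))
E
```

```text
time: 23.85
tool_pos: [551.7, 74.1, 50.9]
tcp_rot: [3.141, -0.002, 0.179]
contact_force: [-0.3, -0.7, 0.0]
grip_width: 17.6
finger_force: 30.0
time: 25.05
tool_pos: [492.5, 63.7, 353.7]
tcp_rot: [3.14, -0.008, 0.18]
contact_force: [-0.2, 0.2, -0.3]
grip_width: 32.2
finger_force: 0.0
time: 26.25
tool_pos: [491.5, 63.7, 348.1]
tcp_rot: [-3.139, -0.0, 1.757]
contact_force: [-0.2, 0.3, -0.5]
grip_width: 55.1
finger_force: 0.0
rz 0.008 shift [-4.3 58.7  3.1] len 59 at [491.5  63.7 348.1] yaw 1.757
1.6 [649.2  64.4 305.8] [[500.0, 266.0], [511.0, 211.0], [489.0, 317.0]] [[232. 167.]]
1.6500000000000001 [659.6  66.3 305.1] [[514.0, 266.0], [526.0, 211.0], [502.0, 316.0]] [[231. 163.]]
1.7000000000000002 [670.   68.2 303.8] [[527.0, 266.0], [540.0, 211.0], [515.0, 315.0]] [[230. 159.]]
1.7500000000000002 [680.3  70.1 302.1] [[539.0, 265.0], [553.0, 210.0], [527.0, 314.0]] [[230. 155.]]
0.94 [458. 205.] 9791 [794.8  54.3 292.6 158.6 -19.5]
0.58 [499. 209.] 661 [809.6  89.5 170.1  29.8 -53.2]
0.87 [337. 202.] 531 [582.7  39.9  58.   20.2  11.1]
0.76 [296. 198.] 472 [523.7  29.9  53.2  20.2  11.1]
0.66 [325. 173.] 522 [549.4  75.2  56.1  19.3  11. ]
```

View pics/w5.png

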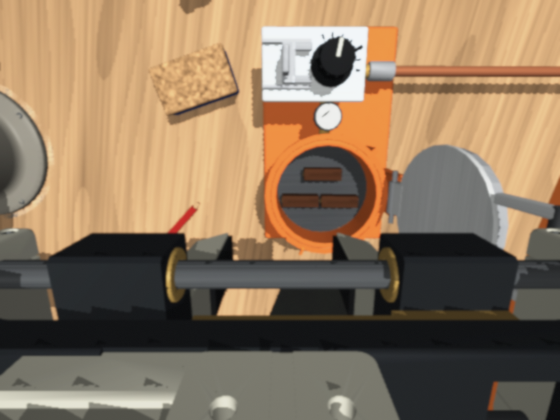

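```bash

python3 -m jog '[[0,0,0,0,0,0.008],[-4.5,31,0,0,0,0],[-4.5,31,0,0,0,0],[-4.5,31,0,0,0,0],[-4.5,31,0,0,0,0],[-4.5,31,0,0,0,0],[-4.5,31,0,0,0,0],[0,0,0,0,0,0],[0,0,0,0,0,0]]'
python3 - <<'E'
from h import *
go(680.3,70,283,.179+np.pi/2)
save('wrist','w6.png')
E
```

```text
time: 27.3
tool_pos: [679.7, 69.0, 348.0]
tcp_rot: [-3.139, -0.0, 1.742]
contact_force: [0.5, -0.4, -0.2]
grip_width: 54.8
finger_force: 0.0
rz -0.008 shift [ 0.9  0.8 65. ] len 65 at [679.7  69.  348. ] yaw 1.742
```

View pics/w6.png

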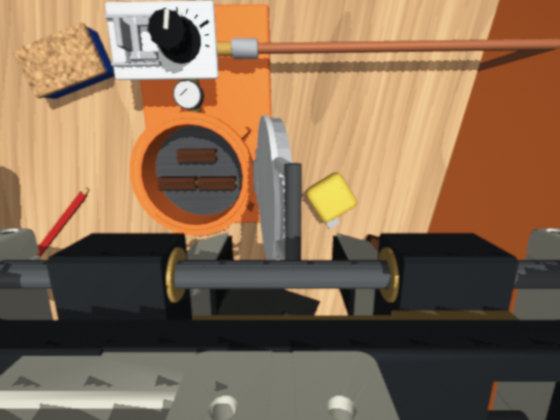

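```bash

python3 -m jog '[[1,6,20,0,0,0],[0,0,30,0,0,0],[0,0,15,0,0,0],[0,0,0,0,0,0]]'
python3 -m jog '[[0,0,0,0,0,0],[0,0,0,0,0,0],[0,0,0,0,0,0],[0,0,0,0,0,0],[0,0,0,0,0,0],[0,0,0,0,0,0],[0,0,0,0,0,0]]' 0
python3 - <<'E'
from h import *
o=bot.get_obs(); print(o['tool_pos'])
a=.179; ex=np.array([np.cos(a),np.sin(a),0]);P=np.array([555.5,47.5,0])
p=np.array(o['tool_pos'])-P; print('pot x',p@ex, 'z',p[2]+19, 'angle',np.arctan2(p[2]+19-94,-(p@ex-92)))
f=lambda t:np.array([92-212*np.cos(t)-3*np.sin(t),94+212*np.sin(t)+3*np.cos(t)])
ts=np.linspace(1.75,-.01,23)
print([(round(t,2),np.round((f(u)-f(t))*[1,-1],1).tolist()) for t,u in zip(ts[:-1],ts[1:])])
E
```

```text
time: 27.75
tool_pos: [683.4, 71.2, 283.4]
tcp_rot: [-3.138, -0.001, 1.743]
contact_force: [-0.2, 0.8, -0.4]
grip_width: 55.0
finger_force: 0.0
time: 28.45
tool_pos: [686.0, 71.2, 285.0]
tcp_rot: [3.14, 0.0, 1.744]
contact_force: [3.6, 1.5, 0.9]
grip_width: 11.1
finger_force: 30.0
[685.99740553  71.1574935  285.02193578]
pot x 132.62446163138094 z 304.0219357754555 angle 1.7618662979087478
[(np.float64(1.75), [-16.8, -2.6]), (np.float64(1.67), [-16.9, -1.2]), (np.float64(1.59), [-16.9, 0.1]), (np.float64(1.51), [-16.8, 1.5]), (np.float64(1.43), [-16.6, 2.8]), (np.float64(1.35), [-16.3, 4.1]), (np.float64(1.27), [-15.9, 5.4]), (np.float64(1.19), [-15.4, 6.7]), (np.float64(1.11), [-14.8, 7.9]), (np.float64(1.03), [-14.0, 9.1]), (np.float64(0.95), [-13.2, 10.2]), (np.float64(0.87), [-12.4, 11.3]), (np.float64(0.79), [-11.4, 12.2]), (np.float64(0.71), [-10.3, 13.1]), (np.float64(0.63), [-9.2, 14.0]), (np.float64(0.55), [-8.1, 14.7]), (np.float64(0.47), [-6.9, 15.3]), (np.float64(0.39), [-5.6, 15.8]), (np.float64(0.31), [-4.3, 16.3]), (np.float64(0.23), [-3.0, 16.6]), (np.float64(0.15), [-1.6, 16.8]), (np.float64(0.07), [-0.3, 16.9])]
```

```bash

python3 -m jog '[[0,-10,-1.5,0,0,0],[0,-13,-1.5,0,0,0],[0,-13,-0.5,0,0,0],[0,-16.8,0.2,0,0,0],[0,-16.8,1.5,0,0,0],[0,0,0,0,0,0]]'
python3 -m jog '[[0,-16.6,2.8,0,0,0],[0,-16.3,4.1,0,0,0],[0,-15.9,5.4,0,0,0],[0,-15.4,6.7,0,0,0],[0,-14.8,7.9,0,0,0],[0,-14,9.1,0,0,0],[0,0,0,0,0,0]]'
python3 - <<'E'
from h import *
o=bot.get_obs(); print(o['tool_pos'],o['grip_width'],o['contact_force'])
a=.179; ex=np.array([np.cos(a),np.sin(a),0]);P=np.array([555.5,47.5,0])
p=np.array(o['tool_pos'])-P; print('pot x',p@ex, 'z',p[2]+19, 'angle',np.arctan2(p[2]+19-94,-(p@ex-92)),np.hypot(p[2]+19-94,p@ex-92))
E
```

```text
time: 29.05
tool_pos: [615.7, 58.3, 288.0]
tcp_rot: [3.141, 0.002, 1.743]
contact_force: [-4.6, -2.9, 7.6]
grip_width: 10.9
finger_force: 30.0
time: 29.75
tool_pos: [524.0, 42.2, 249.6]
tcp_rot: [-3.138, 0.001, 1.743]
contact_force: [-2.1, -6.0, -4.1]
grip_width: 11.3
finger_force: 30.0
[524.00567821  42.23306244 249.62885593] 11.26718826243609 [-2.06682735 -5.98149415 -4.10367253]
pot x -31.928868046941325 z 268.6288559327427 angle 0.9536098396046907 214.13454102450353
```

```bash

python3 -m jog '[[0,-13.2,10.2,0,0,0],[0,-12.4,11.3,0,0,0],[0,-11.4,12.2,0,0,0],[0,-10.3,13.1,0,0,0],[0,-9.2,14,0,0,0],[0,-8.1,14.7,0,0,0],[0,-6.9,15.3,0,0,0],[0,0,0,0,0,0]]'
python3 -m jog '[[0,-5.6,15.8,0,0,0],[0,-4.3,16.3,0,0,0],[0,-3,16.6,0,0,0],[0,-1.6,16.8,0,0,0],[0,-0.3,12,0,0,0],[0,0,0,0,0,0]]'
python3 -m jog '[[0,0,3,0,0,0],[0,0,2,0,0,0],[0,0,0,0,0,0]]'
python3 - <<'E'
from h import *
o=bot.get_obs(); print(o['tool_pos'],o['grip_width'],o['contact_force'])
a=.179; ex=np.array([np.cos(a),np.sin(a),0]);P=np.array([555.5,47.5,0])
p=np.array(o['tool_pos'])-P; print('pot x',p@ex, 'z',p[2]+19, 'angle',np.arctan2(p[2]+19-94,-(p@ex-92)),np.hypot(p[2]+19-94,p@ex-92))
E
```

```text
time: 30.55
tool_pos: [454.2, 29.9, 158.1]
tcp_rot: [-3.138, 0.001, 1.744]
contact_force: [-0.3, -6.9, -6.1]
grip_width: 10.7
finger_force: 30.0
time: 31.15
tool_pos: [437.9, 27.2, 79.9]
tcp_rot: [-3.133, 0.0, 1.745]
contact_force: [-6.8, -11.3, -5.8]
grip_width: 11.1
finger_force: 30.1
time: 31.45
tool_pos: [437.8, 27.1, 76.4]
tcp_rot: [-3.133, 0.0, 1.745]
contact_force: [-8.3, -11.0, 4.7]
grip_width: 11.0
finger_force: 30.1
[437.84185503  27.13655163  76.38839622] 11.002361806843219 [ -8.32323193 -11.03484861   4.73871574]
pot x -119.40385344929558 z 95.38839622113602 angle 0.006567412265659764 211.40841255086826
```

```bash

python3 -m jog '[[0,0,2,0,0,0],[0,0,0,0,0,0]]'
python3 -m jog '[[0,0,2,0,0,0],[0,0,0,0,0,0],[0,0,0,0,0,0]]'
python3 -m jog '[[0,0,-1,0,0,0],[0,0,0,0,0,0],[0,0,0,0,0,0],[0,0,0,0,0,0],[0,0,0,0,0,0]]' 40
```

```text
time: 31.65
tool_pos: [437.9, 27.1, 76.0]
tcp_rot: [-3.134, 0.001, 1.745]
contact_force: [-14.9, -11.3, 23.3]
grip_width: 11.2
finger_force: 30.1
time: 31.95
tool_pos: [438.0, 27.2, 75.0]
tcp_rot: [-3.135, 0.001, 1.745]
contact_force: [-18.8, -11.1, 36.2]
grip_width: 10.7
finger_force: 30.0
time: 32.45
tool_pos: [440.4, 28.4, 73.9]
tcp_rot: [-3.141, -0.0, 1.744]
contact_force: [-0.8, -0.7, 0.5]
grip_width: 36.7
finger_force: 0.0
```

```bash

python3 -m jog '[[0,0,-20,0,0,0],[0,0,-40,0,0,0],[0,0,-45,0,0,0],[0,0,-45,0,0,0],[0,0,-45,0,0,0],[0,0,-15,0,0,0.131],[0,0,-10,0,0,0.131],[0,0,0,0,0,0.131],[0,0,0,0,0,0.131],[0,0,0,0,0,0.131],[0,0,0,0,0,0.131],[0,0,0,0,0,0.131]]' 60
python3 -m jog '[[0,0,0,0,0,0.131],[0,0,0,0,0,0.131],[0,0,0,0,0,0.131],[0,0,0,0,0,0.131],[0,0,0,0,0,0.131],[30,0,0,0,0,0],[40,0,0,0,0,0],[40,0,0,0,0,0],[20,0,0,0,0,0],[0,0,0,0,0,0],[0,0,0,0,0,0]]'
python3 - <<'E'
from h import *; import pickle
c=cam('wrist'); im=save('wrist','w7.png'); pickle.dump(c,open('pics/w7.pkl','wb'))
go(555,47,300,.179)
a=.179; ex=np.array([np.cos(a),np.sin(a),0]);P=np.array([555.5,47.5,108])
q=proj('wrist',P,c)[0].round().astype(int); print(q)
# rectified top view of ring plane, 2 px/mm, 200x200mm, pot frame axes: up = pot x
ey=np.array([-ex[1],ex[0],0]); n=440
uu,vv=np.meshgrid(np.arange(n),np.arange(n)); X=P+((n/2-vv)/2.2)[...,None]*ex+((n/2-uu)/2.2)[...,None]*ey
pp=proj('wrist',X.reshape(-1,3),c).reshape(n,n,2).astype(np.float32)
r=cv2.remap(im,pp[...,0],pp[...,1],cv2.INTER_CUBIC); cv2.imwrite('pics/c7.png',r[:,:,::-1])
E
```

```text
time: 33.65
tool_pos: [440.2, 28.4, 294.0]
tcp_rot: [-3.141, 0.0, 0.821]
contact_force: [0.2, 1.2, 0.5]
grip_width: 55.2
finger_force: 0.0
time: 34.75
tool_pos: [567.8, 50.5, 293.4]
tcp_rot: [-3.141, 0.002, 0.172]
contact_force: [0.1, 0.1, 0.4]
grip_width: 55.6
finger_force: 0.0
rz -0.007 shift [-12.9   1.2  -6.1] len 14 at [567.5  50.5 293.9] yaw 0.172
[283 197]
```

View pics/c7.png

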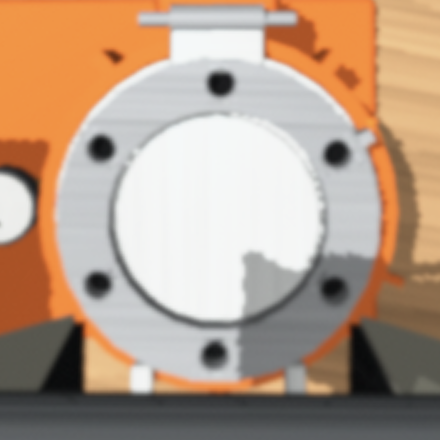

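```bash
python3 - <<'E'
from h import *
c=cam('top'); print(ray('top',[[349,172],[345,217]],24,c).round(1))
go(580,-240,230,-.09)
E
```

```text
[[ 722.1 -258.5   24. ]
 [ 584.9 -241.8   24. ]]
rz 0.262 shift [ 38.6 288.2  63.9] len 298 at [567.5  50.5 293.9] yaw 0.172
```

```bash

python3 -m jog '[[0,0,0,0,0,0.131],[0,0,0,0,0,0.131],[5,36,8,0,0,0],[5,36,8,0,0,0],[5,36,8,0,0,0],[5,36,8,0,0,0],[5,36,8,0,0,0],[5,36,8,0,0,0],[5,36,8,0,0,0],[4,36,8,0,0,0],[0,0,0,0,0,0],[0,0,0,0,0,0]]' 50
python3 - <<'E'
from h import *; import pickle
c=cam('wrist'); im=save('wrist','w8.png'); pickle.dump(c,open('pics/w8.pkl','wb'))
for t,z in [('spanner',18),('mat',4)]:
  for d in bot.outline_of(t,'wrist')[:3]:
    print(t,round(d['p'],2),np.round(d['pixel']),d['mask'].sum(),rect('wrist',d['mask'],z,c))
P=np.array([640,-245,24.]); n=280;s=2.
uu,vv=np.meshgrid(np.arange(400),np.arange(560)); X=P+((280-vv)/s)[...,None]*np.array([1,0,0])+((200-uu)/s)[...,None]*np.array([0,1,0])
pp=proj('wrist',X.reshape(-1,3),c).reshape(560,400,2).astype(np.float32)
r=cv2.remap(im,pp[...,0],pp[...,1],cv2.INTER_CUBIC); cv2.imwrite('pics/c8.png',r[:,:,::-1])
print(bot.get_obs()['tool_pos'],bot.get_obs()['tcp_rot'])
E
```

```text
time: 36.0
tool_pos: [580.2, -240.1, 230.5]
tcp_rot: [-3.141, 0.0, -0.092]
contact_force: [0.2, 0.2, -0.4]
grip_width: 45.6
finger_force: 0.0
spanner 0.72 [286.  71.] 4554 [ 635.3 -248.2  198.   143.3   -7.2]
mat 0.66 [269. 120.] 31781 [ 644.8 -238.   260.6  201.9  -10.1]
[ 581.17067158 -238.59345363  231.16402689] [ 3.14143303e+00 -9.54888598e-04 -8.89546517e-02]
```

View pics/c8.png

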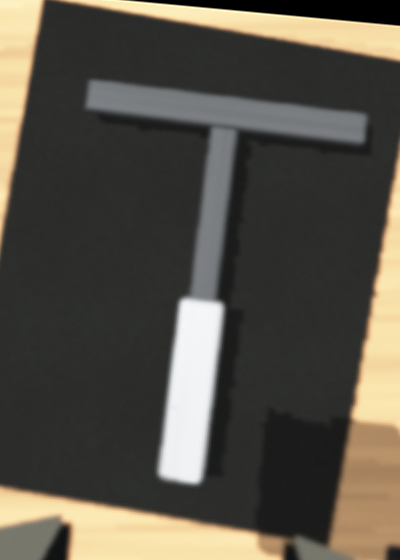

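```bash
python3 - <<'E'
from h import *
go(617.2,-244.7,6,-.124)
E
```

```text
rz 0.035 shift [ 36.5   1.6 225.2] len 228 at [ 581.2 -238.6  231.2] yaw -0.089
```

```bash

python3 -m jog '[[0,0,0,0,0,0.035],[18,1,20,0,0,0],[18.5,0.6,40,0,0,0],[0,0,45,0,0,0],[0,0,45,0,0,0],[0,0,40,0,0,0],[0,0,25,0,0,0],[0,0,8,0,0,0],[0,0,0,0,0,0],[0,0,0,0,0,0]]' 
python3 -m jog '[[0,0,1,0,0,0],[0,0,0,0,0,0],[0,0,0,0,0,0],[0,0,0,0,0,0],[0,0,0,0,0,0],[0,0,0,0,0,0],[0,0,0,0,0,0]]' 0 
python3 - <<'E'
from h import *
go(617.2,-244.7,6,-.124)
E
```

```text
time: 37.15
tool_pos: [618.5, -246.1, 9.3]
tcp_rot: [3.14, -0.003, -0.124]
contact_force: [-0.4, 0.5, -0.4]
grip_width: 45.9
finger_force: 0.0
time: 37.85
tool_pos: [617.5, -245.9, 6.9]
tcp_rot: [3.142, -0.001, -0.125]
contact_force: [-1.4, 2.3, 5.5]
grip_width: 21.8
finger_force: 30.0
rz -0.001 shift [-0.5 -1.2  0.9] len 2 at [ 617.5 -245.9    6.9] yaw -0.125
```

```bash

python3 -m jog '[[0,0,-8,0,0,0],[0,0,-15,0,0,0],[0,0,-25,0,0,0],[0,0,-30,0,0,0],[0,0,-35,0,0,0],[0,0,-35,0,0,0],[0,0,-25,0,0,0],[0,0,-10,0,0,0],[0,0,0,0,0,0]]' 
python3 -m jog '[[-8,-10,0,0,0,0],[-8,-15,0,0,0,0],[-8,-20,0,0,0,0],[-8,-20,0,0,0,0],[-8,-20,0,0,0,0],[-8,-20,0,0,0,0],[-4,-20,0,0,0,0],[0,-15,0,0,0,0],[0,-10,0,0,0,0],[0,0,0,0,0,0]]' 
python3 - <<'E'
from h import *
o=bot.get_obs(); print(o['grip_width'],o['finger_force'],o['moment'])
go(572.8,-58,150,1.727)
E
```

```text
time: 38.75
tool_pos: [617.6, -246.4, 191.0]
tcp_rot: [3.14, -0.003, -0.125]
contact_force: [0.1, 0.5, -2.9]
grip_width: 21.6
finger_force: 30.0
time: 39.75
tool_pos: [584.4, -89.6, 188.5]
tcp_rot: [-3.141, 0.001, -0.124]
contact_force: [-0.2, 0.2, -3.5]
grip_width: 21.6
finger_force: 30.0
21.624604847053863 29.994668662548065 [ 0.03695723  0.03519153 -0.0384182 ]
rz -1.851 shift [33.1 -6.6 38.5] len 51 at [584.4 -89.6 188.5] yaw -0.124
```

```bash

python3 -m jog '[[0,0,0,0,0,-0.1],[0,0,0,0,0,-0.14],[0,0,0,0,0,-0.14],[0,0,0,0,0,-0.14],[0,0,0,0,0,-0.14],[0,0,0,0,0,-0.14],[0,0,0,0,0,-0.14],[0,0,0,0,0,-0.14],[0,0,0,0,0,-0.14],[0,0,0,0,0,-0.14],[0,0,0,0,0,-0.14],[0,0,0,0,0,-0.14]]' 
python3 -m jog '[[0,0,0,0,0,-0.14],[0,0,0,0,0,-0.071],[0,0,0,0,0,0],[15,-3,20,0,0,0],[18,-3,18,0,0,0],[0,0,0,0,0,0],[0,0,0,0,0,0]]' 
python3 - <<'E'
from h import *; import pickle
go(572.8,-58,150,1.727)
c=cam('wrist'); im=save('wrist','w9.png'); pickle.dump(c,open('pics/w9.pkl','wb'))
o=bot.get_obs();print(o['grip_width'],o['tcp_rot'])
crop=im[0:200,130:430]; cv2.imwrite('pics/c9.png',cv2.resize(crop,None,fx=2.6,fy=2.6,interpolation=2)[:,:,::-1])
E
```

```text
time: 40.95
tool_pos: [584.5, -91.8, 188.8]
tcp_rot: [-3.141, 0.001, 1.52]
contact_force: [0.7, -0.7, -2.7]
grip_width: 21.6
finger_force: 30.0
time: 41.65
tool_pos: [573.6, -59.5, 151.3]
tcp_rot: [-3.142, 0.001, 1.725]
contact_force: [0.2, -0.1, -1.5]
grip_width: 21.8
finger_force: 30.0
rz -0.002 shift [ 1.6 -0.6  1.3] len 2 at [573.6 -59.5 151.3] yaw 1.725
22.2043633332905 [3.14019601e+00 1.16519525e-03 1.72459615e+00]
```

View pics/c9.png

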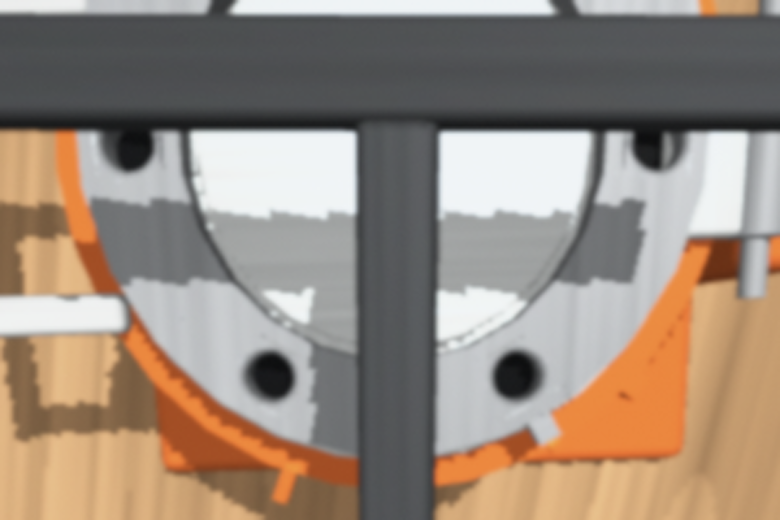

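```bash
python3 - <<'E'
from h import *; import pickle
c=pickle.load(open('pics/w9.pkl','rb'))
px=lambda p:np.array(p,float)/2.6+[130,0]-.31
o=bot.get_obs(); Rt=rot(o['tcp_rot']); p0=np.array(o['tool_pos'])
H=(ray('wrist',px([[128,147],[657,147],[270,376],[515,376]]),108,c)-p0)@Rt; print('holes tool',H.round(1).tolist())
tz=p0[2]-2.9
B=(ray('wrist',px([[397,14],[397,106],[0,15],[779,13],]),tz+19,c)-p0)@Rt; print('bar top far/near',B.round(1).tolist())
S=(ray('wrist',px([[357,300],[437,300],[357,480],[437,480]]),tz+21,c)-p0)@Rt; print('shank',S.round(1).tolist())
E
```

```text
holes tool [[109.2, -63.6, 43.7], [109.2, 59.7, 43.8], [56.8, -32.6, 43.8], [56.8, 28.5, 43.9]]
bar top far/near [[116.1, -0.9, -16.2], [102.9, -0.9, -16.2], [115.9, -63.5, -16.3], [116.2, 59.2, -16.2]]
shank [[72.8, -7.7, -18.2], [72.8, 5.8, -18.2], [42.0, -8.1, -18.2], [42.0, 6.2, -18.1]]
```

```bash

python3 -m jog '[[1.4,-0.9,0,0,0,0],[0,0,10,0,0,0],[0,0,12,0,0,0],[0,0,10,0,0,0],[0,0,5,0,0,0],[0,0,0,0,0,0],[0,0,0,0,0,0]]'
python3 -m jog '[[0,0,2,0,0,0],[0,0,2,0,0,0],[0,0,2,0,0,0],[0,0,0,0,0,0]]'
python3 - <<'E'
from h import *
go(572.8,-58,103,1.727)
E
```

```text
time: 42.4
tool_pos: [572.4, -57.8, 114.2]
tcp_rot: [3.142, 0.0, 1.726]
contact_force: [-0.3, 0.6, -3.4]
grip_width: 22.0
finger_force: 30.0
time: 42.8
tool_pos: [572.1, -57.8, 108.0]
tcp_rot: [-3.141, -0.0, 1.726]
contact_force: [-0.8, -0.5, -2.7]
grip_width: 21.7
finger_force: 30.0
rz -0.001 shift [-0.3  0.7  5. ] len 5 at [572.1 -57.8 108. ] yaw 1.726
```

```bash

python3 -m jog '[[0,0,2,0,0,0],[0,0,2,0,0,0],[0,0,0,0,0,0]]'
python3 -m jog '[[0,0,1,0,0,0],[0,0,0,0,0,0]]'
python3 - <<'E'
from h import *
o=bot.get_obs(); y=o['tcp_rot'][2]; p=o['tool_pos']; C=p[:2]+108.1*np.array([np.cos(y),np.sin(y)])-0.95*np.array([np.sin(y),-np.cos(y)]); print('spanner origin',C, y)
print(2*109.5*np.sin(.05))
E
```

```text
time: 43.1
tool_pos: [572.0, -57.7, 103.9]
tcp_rot: [-3.141, -0.0, 1.726]
contact_force: [0.6, -0.2, -3.5]
grip_width: 21.7
finger_force: 30.0
time: 43.3
tool_pos: [572.2, -57.8, 103.1]
tcp_rot: [-3.141, 0.0, 1.726]
contact_force: [0.1, -0.4, -2.6]
grip_width: 21.7
finger_force: 30.0
spanner origin [554.57465692  48.87296048] 1.7258080766652582
10.945438070278554
```

```bash

python3 -m jog '[[0.2,-4.4,0,0,0,0.04],[0.3,-8.7,0,0,0,0.08],[0.3,-8.7,0,0,0,0.08],[0,0,0,0,0,0]]'
python3 -m jog '[[0.3,-8.7,0,0,0,0.08],[0.3,-8.7,0,0,0,0.08],[0.3,-8.7,0,0,0,0.08],[0.3,-8.7,0,0,0,0.08],[0,0,0,0,0,0]]'
python3 -m jog '[[0.3,-8.7,0,0,0,0.08],[0.3,-8.7,0,0,0,0.08],[0.3,-8.7,0,0,0,0.08],[0,0,0,0,0,0]]'
python3 - <<'E'
from h import *
o=bot.get_obs(); y=o['tcp_rot'][2]; p=o['tool_pos']; C=p[:2]+108.1*np.array([np.cos(y),np.sin(y)])-0.95*np.array([np.sin(y),-np.cos(y)]); print('spanner origin',C, y, 'turned',1.726-y,o['moment'],o['grip_width'])
E
```

```text
time: 43.7
tool_pos: [550.1, -59.2, 103.5]
tcp_rot: [3.141, 0.0, 1.525]
contact_force: [0.9, 0.0, -2.8]
grip_width: 21.9
finger_force: 30.0
time: 44.2
tool_pos: [516.1, -51.9, 103.4]
tcp_rot: [-3.141, 0.0, 1.207]
contact_force: [0.3, -0.4, -3.3]
grip_width: 21.9
finger_force: 30.0
time: 44.6
tool_pos: [493.3, -39.7, 103.3]
tcp_rot: [-3.141, -0.0, 0.968]
contact_force: [0.4, 0.5, -2.2]
grip_width: 21.6
finger_force: 30.0
spanner origin [553.74807189  49.88940497] 0.9683942387520454 turned 0.7576057612479545 [-0.02823123 -0.02470661  0.00563764] 21.605633917621837
```

```bash

python3 -m jog '[[0.3,-8.7,0,0,0,0.08],[0.1,-2.2,0,0,0,0.02]]'
python3 - <<'E'
from h import *
o=bot.get_obs(); print(o['contact_force'],o['moment'])
im=save('wrist','w10.png'); crop=im[0:200,130:430]; cv2.imwrite('pics/c10.png',cv2.resize(crop,None,fx=2.6,fy=2.6,interpolation=2)[:,:,::-1])
E
```

```text
time: 44.8
tool_pos: [485.2, -33.5, 103.3]
tcp_rot: [3.141, -0.0, 0.868]
contact_force: [1.1, -1.7, -3.1]
grip_width: 21.8
finger_force: 30.0
[ 1.13986897 -1.73892179 -3.08798074] [-0.42116054 -0.10254514  0.2564569 ]
```

View pics/c10.png

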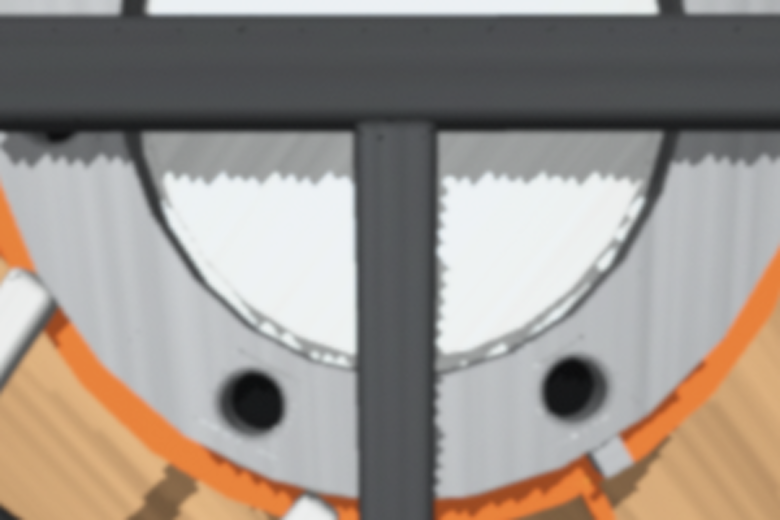

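```bash

python3 -m jog '[[0.1,-4.4,0,0,0,0.04],[0,0,0,0,0,0]]'
python3 -c "from h import *; o=bot.get_obs(); print(o['contact_force'],o['moment'],o['tcp_rot'])"
python3 -m jog '[[0.1,-3.3,0,0,0,0.03],[0,0,0,0,0,0]]'
python3 -c "from h import *; o=bot.get_obs(); print(o['contact_force'],o['moment'],o['tcp_rot'])"
python3 -m jog '[[0.1,-3.3,0,0,0,0.03],[0,0,0,0,0,0]]'
python3 -c "from h import *; o=bot.get_obs(); print(o['contact_force'],o['moment'],o['tcp_rot'])"
```

```text
time: 45.05
tool_pos: [481.8, -30.5, 103.3]
tcp_rot: [3.141, -0.0, 0.829]
contact_force: [-0.4, -0.3, -2.4]
grip_width: 21.6
finger_force: 30.0
[-0.44257196 -0.30379154 -2.39185693] [-0.05173263 -0.02731321  0.08717857] [ 3.14138960e+00 -1.94767538e-04  8.28527868e-01]
time: 45.25
tool_pos: [480.3, -29.0, 103.5]
tcp_rot: [3.139, -0.0, 0.8]
contact_force: [3.2, -3.9, -4.2]
grip_width: 21.8
finger_force: 30.2
[ 3.21147194 -3.87069227 -4.17513639] [-0.6308984  -0.33053004  0.69575703] [ 3.13894195e+00 -2.98394675e-04  7.99742233e-01]
time: 45.45
tool_pos: [480.1, -28.2, 104.3]
tcp_rot: [3.133, -0.002, 0.77]
contact_force: [7.3, -10.6, -4.3]
grip_width: 21.7
finger_force: 30.5
[  7.34089032 -10.6075733   -4.34474438] [-1.70434219 -0.92888887  0.75001179] [ 3.13343930e+00 -1.83394491e-03  7.69794510e-01]
```

```bash

python3 -m jog '[[0.1,3.3,0,0,0,-0.03],[0.1,2.7,0,0,0,-0.025],[0,0,0,0,0,0]]'
python3 -c "from h import *; o=bot.get_obs(); print(o['contact_force'],o['moment'],o['tcp_rot'])"
python3 -m jog '[[0,0,-3,0,0,0],[0,0,-4,0,0,0],[0,0,-5,0,0,0],[0,0,-5,0,0,0],[0,0,-5,0,0,0],[0,0,-20,0,0,0],[0,0,-20,0,0,0],[0,0,0,0,0,0],[0,0,0,0,0,0]]'
python3 - <<'E'
from h import *; import pickle
c=cam('wrist'); im=save('wrist','w11.png'); pickle.dump(c,open('pics/w11.pkl','wb'))
o=bot.get_obs(); print(o['contact_force'],o['moment'],o['tcp_rot'],o['grip_width'])
a=.179; ex=np.array([np.cos(a),np.sin(a),0]);P=np.array([556,48.7,108])
ey=np.array([-ex[1],ex[0],0]); n=440
uu,vv=np.meshgrid(np.arange(n),np.arange(n)); X=P+((n/2-vv)/2.2)[...,None]*ex+((n/2-uu)/2.2)[...,None]*ey
pp=proj('wrist',X.reshape(-1,3),c).reshape(n,n,2).astype(np.float32)
r=cv2.remap(im,pp[...,0],pp[...,1],cv2.INTER_CUBIC); cv2.imwrite('pics/c11.png',r[:,:,::-1])
# hole darkness vs ring angle
g=cv2.cvtColor(r,cv2.COLOR_RGB2GRAY).astype(float); best=[]
for th in np.arange(.7,1.05,.01):
    v=[]
    for k in range(6):
        b=k*np.pi/3-th; x=220-62*2.2*np.sin(b); y=220-62*2.2*np.cos(b); xi,yi=int(round(x)),int(round(y)); v.append(g[yi-4:yi+5,xi-4:xi+5].mean())
    best.append((np.round(th,2),np.round(v).astype(int).tolist()))
for b in best[::3]:print(b)
E
```

```text
time: 45.75
tool_pos: [481.3, -30.0, 103.0]
tcp_rot: [-3.141, -0.0, 0.822]
contact_force: [0.8, 0.1, -3.2]
grip_width: 22.2
finger_force: 29.8
[ 0.82154719  0.05322125 -3.22106641] [-0.05990955 -0.04599678 -0.07695127] [-3.14087617e+00 -2.05551439e-05  8.21930154e-01]
time: 46.65
tool_pos: [481.1, -29.9, 165.1]
tcp_rot: [3.141, -0.0, 0.821]
contact_force: [0.8, 0.6, -3.2]
grip_width: 21.8
finger_force: 29.9
[-0.18294486  0.06599292 -2.83569342] [-0.05123615 -0.01976337  0.0206853 ] [-3.14075977e+00  5.33501433e-04  8.20824917e-01] 21.6983382880211
(np.float64(0.7), [88, 0, 0, 214, 205, 198])
(np.float64(0.73), [85, 0, 0, 215, 204, 199])
(np.float64(0.76), [70, 0, 0, 199, 198, 196])
(np.float64(0.79), [48, 0, 0, 126, 152, 163])
(np.float64(0.82), [45, 0, 0, 46, 74, 87])
(np.float64(0.85), [45, 0, 0, 28, 31, 36])
(np.float64(0.88), [36, 0, 0, 22, 27, 26])
(np.float64(0.91), [28, 0, 0, 26, 23, 26])
(np.float64(0.94), [28, 0, 0, 49, 21, 27])
(np.float64(0.97), [51, 0, 0, 88, 47, 39])
(np.float64(1.0), [112, 0, 0, 91, 138, 109])
(np.float64(1.03), [183, 0, 0, 54, 196, 173])
```

View pics/c11.png

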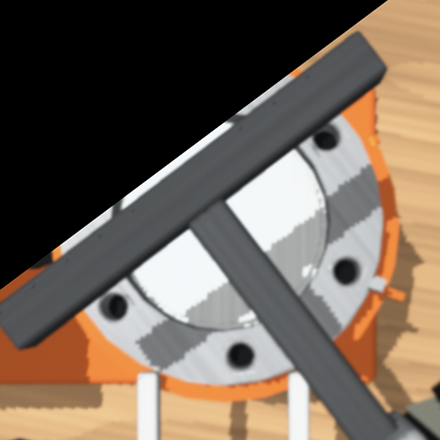

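```bash

python3 -m jog '[[0,0,-20,0,0,0],[-10,0,-10,0,0,0.135],[-10,0,0,0,0,0.135],[-10,0,0,0,0,0.135],[0,10,0,0,0,0.135],[0,15,0,0,0,0.135],[0,20,0,0,0,0.135],[0,20,0,0,0,0.135],[0,15,0,0,0,0],[0,10,0,0,0,0],[0,0,0,0,0,0]]'
python3 - <<'E'
from h import *
o=bot.get_obs(); print(o['grip_width']);go(617.5,-245.9,60,-.124)
E
```

```text
time: 47.8
tool_pos: [465.8, -137.7, 194.3]
tcp_rot: [-3.141, 0.002, -0.125]
contact_force: [-0.3, -0.3, -3.5]
grip_width: 22.1
finger_force: 29.9
22.12400183990159
rz -0.001 shift [163.9  88.6 134.3] len 230 at [ 465.8 -137.7  194.3] yaw -0.125
```

```bash

python3 -m jog '[[12,7,0,0,0,0],[20,11,0,0,0,0],[24,13,10,0,0,0],[24,13,20,0,0,0],[24,13,20,0,0,0],[24,13,20,0,0,0],[20,11,22,0,0,0],[16,8,22,0,0,0],[0,0,20,0,0,0],[0,0,0,0,0,0],[0,0,0,0,0,0]]'
python3 - <<'E'
from h import *
o=bot.get_obs(); print(o['grip_width']);go(617.5,-245.9,7.4,-.124)
bot.capture('top'); c=cam('top')
for d in bot.outline_of('spanner','top')[:1]+bot.outline_of('mat','top')[:1]: print(d['p'],rect('top',d['mask'],60,c),rect('top',d['mask'],4,c))
E
```

```text
time: 48.9
tool_pos: [617.8, -244.6, 60.9]
tcp_rot: [-3.141, 0.001, -0.123]
contact_force: [0.1, -0.8, -2.2]
grip_width: 21.7
finger_force: 29.9
21.66608850990907
rz 0.001 shift [-0.1  1.3 53.5] len 53 at [ 617.8 -244.6   60.9] yaw -0.123
0.74 [593.9  50.1 150.9  90.  -89.4] [606.9  53.9 156.7  93.5 -89.4]
```

```bash

python3 -m jog '[[0,1,15,0,0,0],[0,0,20,0,0,0],[0,0,12,0,0,0],[0,0,4,0,0,0],[0,0,1.5,0,0,0],[0,0,0,0,0,0],[0,0,0,0,0,0]]'
python3 -m jog '[[0,0,0.8,0,0,0],[0,0,0.5,0,0,0],[0,0,0,0,0,0]]'
```

```text
time: 49.75
tool_pos: [618.4, -246.9, 9.6]
tcp_rot: [3.141, -0.001, -0.124]
contact_force: [-0.6, -0.2, -2.7]
grip_width: 22.0
finger_force: 29.9
time: 50.05
tool_pos: [618.0, -246.7, 7.6]
tcp_rot: [3.141, -0.0, -0.124]
contact_force: [0.2, -0.2, -2.3]
grip_width: 21.8
finger_force: 29.9
```

```bash

python3 -m jog '[[0,0,0.8,0,0,0],[0,0,0,0,0,0]]'
python3 -m jog '[[0,0,0,0,0,0],[0,0,0,0,0,0],[0,0,0,0,0,0],[0,0,0,0,0,0],[0,0,-20,0,0,0],[0,0,-40,0,0,0],[0,0,-45,0,0,0],[-10,0,-45,0,0,0],[-20,0,-45,0,0,0],[0,0,-20,0,0,0],[0,0,0,0,0,0],[0,0,0,0,0,0]]' 50
python3 - <<'E'
from h import *; import pickle
c=cam('wrist'); save('wrist','w12.png')
for t,z in [('spanner',18),('mat',4)]:
  for d in bot.outline_of(t,'wrist')[:1]:
    print(t,round(d['p'],2),np.round(d['pixel']),d['mask'].sum(),rect('wrist',d['mask'],z,c))
a=.179; ex=np.array([np.cos(a),np.sin(a)]);ey=np.array([-ex[1],ex[0]]);P=np.array([556,48.7])
K=P+170*ey; print('knob',K); go(K[0]+50,K[1],330,a)
E
```

```text
time: 50.25
tool_pos: [618.0, -246.7, 7.0]
tcp_rot: [3.141, -0.001, -0.124]
contact_force: [-1.0, -0.1, 0.0]
grip_width: 21.8
finger_force: 29.9
time: 51.45
tool_pos: [588.0, -242.8, 221.2]
tcp_rot: [3.142, 0.0, -0.124]
contact_force: [0.6, -0.3, -0.1]
grip_width: 46.0
finger_force: 0.0
spanner 0.71 [280.  76.] 4620 [ 637.  -249.4  195.3  141.9   -6.2]
mat 0.97 [264. 128.] 32564 [ 643.8 -238.   260.7  201.3  -10.1]
knob [525.73224114 215.98377917]
rz -0.303 shift [  70.  -453.3 -110.7] len 472 at [ 587.6 -242.5  219.3] yaw -0.124
```

```bash

python3 -m jog '[[0,0,0,0,0,-0.1],[0,0,0,0,0,-0.1],[0,0,0,0,0,-0.103],[7,-42,-5,0,0,0],[7,-42,-5,0,0,0],[7,-42,-5,0,0,0],[7,-42,-5,0,0,0],[7,-42,-5,0,0,0],[7,-42,-5,0,0,0],[7,-42,-5,0,0,0],[7,-42,-5,0,0,0],[7,-42,-5,0,0,0]]' 60
python3 -m jog '[[7,-40,0,0,0,0],[0,-35,0,0,0,0],[0,0,0,0,0,0],[0,0,0,0,0,0]]' 
cat > knob.py <<'E'
from h import *
a=.179; ex=np.array([np.cos(a),np.sin(a),0]);ey=np.array([-ex[1],ex[0],0]);P=np.array([556,48.7,0]); K=P+170*ey
def rectify(im,c,z,s=4,w=110,C=K):
    n=int(w*s); uu,vv=np.meshgrid(np.arange(n),np.arange(n))
    X=C*[1,1,0]+[0,0,z]+((n/2-vv)/s)[...,None]*ex+((n/2-uu)/s)[...,None]*ey
    pp=proj('wrist',X.reshape(-1,3),c).reshape(n,n,2).astype(np.float32)
    return cv2.remap(im,pp[...,0],pp[...,1],cv2.INTER_CUBIC)
def comps(m,s=4,w=110,amin=20):
    n,l,st,ce=cv2.connectedComponentsWithStats(m.astype(np.uint8)); out=[]
    for i in range(1,n):
        if st[i,4]<amin: continue
        ys,xs=np.nonzero(l==i); r=cv2.minAreaRect(np.c_[xs,ys].astype(np.float32)); A=r[2] if r[1][0]>r[1][1] else r[2]+90
        p=((w*s/2-ce[i][1])/s,(w*s/2-ce[i][0])/s)
        # clockwise angle from pot x; long-axis direction also clockwise from pot x
        out.append((np.round(p,1).tolist(),'area',round(st[i,4]/s/s,1),'ang_cw',round(np.arctan2(-p[1],p[0]),3),'r',round(np.hypot(*p),1),'size',np.round(sorted(r[1]),1)/s,'axis_cw',round(np.radians(90+A)%np.pi,3)))
    return out
if __name__=='__main__':
    im=save('wrist','wk%d.png'%int(bot.get_obs()['time'])); c=cam('wrist'); g=im.astype(int)
    d=rectify(im,c,90); t=rectify(im,c,137)
    gd=d.mean(2); gt=t.mean(2)
    print('dark on deck'); [print(x) for x in comps(gd<110)]
    print('bright on top'); 
    yy,xx=np.mgrid[:440,:440]; R2=np.hypot(yy-220,xx-220)/4
    [print(x) for x in comps((gt>140)&(R2<24))]
    print('black top'); [print(x) for x in comps((gt<60)&(R2<32),amin=400)]
    go(K[0],K[1],140,a)
E
python3 knob.py
```

```text
time: 52.8
tool_pos: [582.4, 142.1, 265.1]
tcp_rot: [-3.142, 0.003, 0.179]
contact_force: [0.9, -0.2, -0.4]
grip_width: 55.2
finger_force: 0.0
time: 53.2
tool_pos: [576.0, 215.9, 265.0]
tcp_rot: [3.141, 0.003, 0.181]
contact_force: [-0.2, -0.6, 0.3]
grip_width: 54.9
finger_force: 0.0
dark on deck
([49.8, -13.7], 'area', np.float64(129.4), 'ang_cw', np.float64(0.268), 'r', np.float64(51.7), 'size', array([10.75, 12.5 ]), 'axis_cw', np.float64(1.571))
([25.7, -49.6], 'area', np.float64(284.4), 'ang_cw', np.float64(1.093), 'r', np.float64(55.9), 'size', array([10.375, 36.225]), 'axis_cw', np.float64(0.05))
([29.9, 17.3], 'area', np.float64(27.1), 'ang_cw', np.float64(-0.524), 'r', np.float64(34.6), 'size', array([ 2.65, 11.2 ]), 'axis_cw', np.float64(2.661))
([-23.6, -1.6], 'area', np.float64(5136.1), 'ang_cw', np.float64(3.072), 'r', np.float64(23.7), 'size', array([ 78.75, 109.75]), 'axis_cw', np.float64(1.571))
([-29.2, -27.1], 'area', np.float64(5.1), 'ang_cw', np.float64(2.393), 'r', np.float64(39.9), 'size', array([2.3, 2.3]), 'axis_cw', np.float64(0.785))
bright on top
([15.8, 17
[... 155 characters left out ...]
9], 'area', np.float64(97.0), 'ang_cw', np.float64(-1.666), 'r', np.float64(21.0), 'size', array([ 6.025, 26.175]), 'axis_cw', np.float64(2.953))
([0.3, 10.2], 'area', np.float64(74.3), 'ang_cw', np.float64(-1.545), 'r', np.float64(10.2), 'size', array([ 4.85 , 17.625]), 'axis_cw', np.float64(1.743))
([-3.5, -22.6], 'area', np.float64(16.8), 'ang_cw', np.float64(1.724), 'r', np.float64(22.9), 'size', array([ 2.35 , 11.725]), 'axis_cw', np.float64(0.165))
black top
([5.1, -2.7], 'area', np.float64(1859.1), 'ang_cw', np.float64(0.485), 'r', np.float64(5.8), 'size', array([52.175, 54.5  ]), 'axis_cw', np.float64(1.577))
rz 0.000 shift [-49.6 -10.1 125.3] len 135 at [576.3 214.9 265.3] yaw 0.179
```

```bash

python3 -m jog '[[0,0,0,0,0,-0.11],[0,0,0,0,0,-0.12],[0,0,0,0,0,-0.12],[0,0,0,0,0,-0.1],[-14,-10,0,0,0,0],[-14,-11,0,0,0,0],[-13.2,-10,0,0,0,0],[0,0,30,0,0,0],[0,0,40,0,0,0],[0,0,40,0,0,0],[0,0,0,0,0,0]]' 65
python3 -c "
from h import *
go(524.7,215.8,113,.629)"
```

```text
time: 54.35
tool_pos: [521.9, 213.7, 151.4]
tcp_rot: [-3.138, 0.011, 0.627]
contact_force: [-0.9, -0.6, 0.1]
grip_width: 59.7
finger_force: 0.0
rz -0.002 shift [ 3.5 -0.  38.4] len 39 at [521.9 213.7 151.4] yaw 0.627
```

```bash

python3 -m jog '[[1.5,0,10,0,0,0],[0,0,20,0,0,0],[0,0,8,0,0,0],[0,0,0,0,0,0],[0,0,0,0,0,0]]'
python3 -m jog '[[0,0,0,0,0,0],[0,0,0,0,0,0],[0,0,0,0,0,0],[0,0,0,0,0,0],[0,0,0,0,0,0],[0,0,0,0,0,0]]' 0
python3 -c "
from h import *
go(524.7,215.8,113,.629)"

```

```text
time: 54.85
tool_pos: [526.9, 217.2, 119.9]
tcp_rot: [3.141, -0.002, 0.629]
contact_force: [0.6, -0.5, 1.2]
grip_width: 59.8
finger_force: 0.0
time: 55.45
tool_pos: [526.5, 217.0, 119.1]
tcp_rot: [3.141, -0.001, 0.629]
contact_force: [0.7, -1.3, 4.4]
grip_width: 38.0
finger_force: 30.0
rz -0.000 shift [-2.2 -0.1  6.1] len 6 at [526.5 217.  119.1] yaw 0.629
```

```bash

python3 -m jog '[[0,0,0,0,0,0.06],[0,0,0,0,0,0.1],[0,0,0,0,0,0.1],[0,0,0,0,0,0.1],[0,0,0,0,0,0.1],[0,0,0,0,0,0.1],[0,0,0,0,0,0.1],[0,0,0,0,0,0.1],[0,0,0,0,0,0.1],[0,0,0,0,0,0.04],[0,0,0,0,0,0]]'
python3 -c "
from h import *
o=bot.get_obs(); print(o['moment'],o['contact_force']); go(524.7,215.8,113,-.27)"
python3 -m jog '[[0,0,0,0,0,0],[0,0,0,0,0,0],[0,0,0,0,0,0],[0,0,-20,0,0,0],[0,0,-35,0,0,0],[0,0,-45,0,0,0],[0,0,-40,0,0,-0.1],[0,0,-20,0,0,-0.12],[25,0,0,0,0,-0.12],[25,0,0,0,0,-0.11],[0,0,0,0,0,0],[0,0,0,0,0,0]]' 60
python3 knob.py
```

```text
time: 56.55
tool_pos: [526.8, 215.5, 119.1]
tcp_rot: [3.139, -0.002, -0.273]
contact_force: [0.6, -8.1, 5.6]
grip_width: 38.3
finger_force: 30.0
[-1.2574024  -0.11361585 -0.05496865] [ 0.62391493 -8.08326113  5.64168097]
rz -0.003 shift [-2.1  0.2  6.1] len 6 at [526.8 215.5 119.1] yaw -0.273
time: 57.75
tool_pos: [575.6, 217.7, 277.7]
tcp_rot: [-3.141, 0.002, 0.177]
contact_force: [0.3, 0.1, -0.3]
grip_width: 55.2
finger_force: 0.0
dark on deck
([49.7, -12.3], 'area', np.float64(131.3), 'ang_cw', np.float64(0.242), 'r', np.float64(51.2), 'size', array([10.75, 12.5 ]), 'axis_cw', np.float64(1.571))
([25.1, -49.1], 'area', np.float64(297.9), 'ang_cw', np.float64(1.098), 'r', np.float64(55.1), 'size', array([11.45 , 36.775]), 'axis_cw', np.float64(0.056))
([29.3, 18.3], 'area', np.float64(26.2), 'ang_cw', np.float64(-0.558), 'r', np.float64(34.5), 'size', array([ 2.525, 11.55 ]), 'axis_cw', np.float64(2.645))
([-23.0, -3.9], 'area', np.float64(4447.4), 'ang_cw', np.float64(2.974), 'r', np.float64(23.3), 'size', array([ 78.25, 109.75]), 'axis_cw', np.float64(1.571))
([0.8, -54.3], 'area
[... 457 characters left out ...]
, 20.2], 'area', np.float64(84.1), 'ang_cw', np.float64(-1.848), 'r', np.float64(21.0), 'size', array([ 6.15 , 30.575]), 'axis_cw', np.float64(2.794))
([-2.5, -22.4], 'area', np.float64(25.8), 'ang_cw', np.float64(1.684), 'r', np.float64(22.5), 'size', array([ 3.25, 11.5 ]), 'axis_cw', np.float64(0.0))
([-19.6, -10.4], 'area', np.float64(21.2), 'ang_cw', np.float64(2.654), 'r', np.float64(22.2), 'size', array([3.475, 7.5  ]), 'axis_cw', np.float64(1.107))
black top
([3.4, -1.2], 'area', np.float64(1884.1), 'ang_cw', np.float64(0.336), 'r', np.float64(3.6), 'size', array([44.75, 58.9 ]), 'axis_cw', np.float64(0.014))
rz -0.001 shift [-49.1  -7.1 138. ] len 147 at [575.3 217.7 278. ] yaw 0.178
```

```bash

python3 -m jog '[[-20,-1,0,0,0,0],[-30,-1,0,0,0,0],[-30,-2,0,0,0,0],[-30,-2,0,0,0,0],[-30,-1,0,0,0,0],[0,0,25,0,0,0],[0,0,40,0,0,0],[0,0,40,0,0,0],[0,0,30,0,0,0],[0,0,20,0,0,0],[0,0,0,0,0,0],[0,0,0,0,0,0]]' 0
python3 -c "
from h import *
go(435.7,199.7,106,.179)"
```

```text
time: 59.0
tool_pos: [436.7, 199.7, 124.3]
tcp_rot: [-3.142, -0.0, 0.179]
contact_force: [0.0, 0.1, -0.1]
grip_width: 0.3
finger_force: 0.0
rz -0.000 shift [-1.  -0.2 18.3] len 18 at [436.7 199.7 124.3] yaw 0.179
```

```bash

python3 -m jog '[[0,0,10,0,0,0],[0,0,8,0,0,0],[0,0,0,0,0,0],[5,0,0,0,0,0],[5,0,0,0,0,0],[3,0,0,0,0,0],[0,0,0,0,0,0]]'
python3 -m jog '[[3,0,0,0,0,0],[3,0,0,0,0,0],[3,0,0,0,0,0],[3,0,0,0,0,0],[3,0,0,0,0,0]]'
python3 -m jog '[[3,0,0,0,0,0],[3,0,0,0,0,0],[3,0,0,0,0,0]]'
python3 -m jog '[[2,0,0,0,0,0],[2,0,0,0,0,0]]'
python3 -c "
from h import *
from knob import K,ex
o=bot.get_obs(); print((o['tool_pos']-K)@ex)"
```

```text
time: 59.7
tool_pos: [450.5, 201.9, 105.7]
tcp_rot: [3.142, -0.001, 0.179]
contact_force: [-0.7, -0.7, -0.1]
grip_width: 0.7
finger_force: 0.0
time: 60.2
tool_pos: [464.5, 204.5, 105.5]
tcp_rot: [3.142, 0.001, 0.179]
contact_force: [-2.2, -0.0, 1.4]
grip_width: 0.1
finger_force: 1.3
time: 60.5
tool_pos: [473.6, 206.2, 105.6]
tcp_rot: [-3.142, 0.0, 0.179]
contact_force: [-2.7, -0.1, 1.5]
grip_width: 0.7
finger_force: 1.3
time: 60.7
tool_pos: [477.5, 206.9, 105.6]
tcp_rot: [-3.142, 0.0, 0.179]
contact_force: [-3.4, 1.3, 1.3]
grip_width: 0.6
finger_force: 1.3
-49.11097263534386
```

Pushing at friction level; continue to the stop.

```bash

python3 -m jog '[[2,0,0,0,0,0],[0,0,0,0,0,0]]'
python3 -m jog '[[1.5,0,0,0,0,0],[0,0,0,0,0,0]]'
python3 -m jog '[[1.5,0,0,0,0,0],[0,0,0,0,0,0]]'
python3 -m jog '[[1.5,0,0,0,0,0],[0,0,0,0,0,0]]'
```

```text
time: 60.9
tool_pos: [478.7, 207.1, 105.5]
tcp_rot: [3.142, 0.002, 0.179]
contact_force: [-4.4, -0.2, 2.6]
grip_width: 0.3
finger_force: 2.3
time: 61.1
tool_pos: [478.8, 207.1, 105.5]
tcp_rot: [3.141, 0.005, 0.179]
contact_force: [-9.2, -0.6, 6.5]
grip_width: 0.4
finger_force: 4.8
time: 61.3
tool_pos: [478.8, 207.1, 105.4]
tcp_rot: [3.141, 0.008, 0.179]
contact_force: [-13.6, -2.0, 10.1]
grip_width: 0.6
finger_force: 7.4
time: 61.5
tool_pos: [478.8, 207.1, 105.4]
tcp_rot: [3.141, 0.011, 0.179]
contact_force: [-19.1, -3.1, 15.1]
grip_width: 0.4
finger_force: 10.1
```

```bash

python3 -m jog '[[-8,0,0,0,0,0],[-12,0,0,0,0,0],[0,0,-20,0,0,0],[0,0,-40,0,0,0],[0,0,-45,0,0,0],[20,0,-45,0,0,0],[40,-1,-20,0,0,0],[40,0,0,0,0,0],[40,0,0,0,0,0],[0,0,0,0,0,0],[0,0,0,0,0,0]]' 60
python3 knob.py | sed -n '/bright/,$p'
python3 - <<'E'
from h import *
c=cam('wrist')
for d in bot.outline_of('lock_tab','wrist')[:2]: 
    from knob import K,ex,ey
    ys,xs=np.nonzero(d['mask']); q=ray('wrist',np.c_[xs,ys],128,c)-K; print('tab',d['p'],(q@ex).min(),(q@ex).max(),d['mask'].sum())
E
```

```text
time: 62.6
tool_pos: [602.2, 230.0, 274.1]
tcp_rot: [3.141, 0.001, 0.178]
contact_force: [0.0, 0.7, 0.7]
grip_width: 55.3
finger_force: 0.0
bright on top
([12.0, 8.8], 'area', np.float64(3.6), 'ang_cw', np.float64(-0.63), 'r', np.float64(14.9), 'size', array([1.775, 2.125]), 'axis_cw', np.float64(2.356))
black top
([15.5, -0.8], 'area', np.float64(1164.2), 'ang_cw', np.float64(0.051), 'r', np.float64(15.5), 'size', array([29. , 63.5]), 'axis_cw', np.float64(1.578))
rz -0.000 shift [-77.1   0.4 135. ] len 155 at [601.5 230.1 275. ] yaw 0.179
tab 0.44 -36.41820906002163 -31.404722561672 131
```

```bash

python3 -m jog '[[-25,6,0,0,0,0],[-25,6,-20,0,0,0],[0,0,-20,0,0,0],[0,0,0,0,0,0],[0,0,0,0,0,0]]'
python3 knob.py | sed -n '1,/black/p'
python3 - <<'E'
from h import *
for n in ('top','scene'):
  bot.capture(n); c=cam(n)
  for t,z in [('spanner',14),('mat',4),('offcut',12),('sander',40),('tape',32),('glue',150),('tin',85),('blank1',18)]:
    for d in bot.outline_of(t,n)[:1]: print(n,t,round(d['p'],2),np.round(d['pixel']),d['mask'].sum(),rect(n,d['mask'],z,c))
E
```

```text
time: 63.2
tool_pos: [554.1, 209.6, 316.5]
tcp_rot: [3.142, -0.002, 0.179]
contact_force: [-0.1, -0.4, -0.6]
grip_width: 55.3
finger_force: 0.0
dark on deck
([49.5, -13.2], 'area', np.float64(148.7), 'ang_cw', np.float64(0.261), 'r', np.float64(51.3), 'size', array([11.25, 14.5 ]), 'axis_cw', np.float64(1.571))
([23.7, -49.3], 'area', np.float64(218.1), 'ang_cw', np.float64(1.123), 'r', np.float64(54.7), 'size', array([10.4 , 26.65]), 'axis_cw', np.float64(0.026))
([29.4, 17.9], 'area', np.float64(22.4), 'ang_cw', np.float64(-0.547), 'r', np.float64(34.4), 'size', array([ 2.475, 11.075]), 'axis_cw', np.float64(2.663))
([-9.5, -1.0], 'area', np.float64(2575.2), 'ang_cw', np.float64(3.038), 'r', np.float64(9.5), 'size', array([52.8  , 65.875]), 'axis_cw', np.float64(0.009))
([-33.5, -49.3], 'area', np.float64(455.0), 'ang_cw', np.float64(2.168), 'r', np.float64(59.7), 'size', array([10.75, 46.  ]), 'axis_cw', np.float64(0.0))
bright on top
([6.5, 4.5], 'area', np.float64(86.6), 'ang_cw', np.float64(-0.604), 'r', np.float64(7.9), 'size', array([ 4.9 , 19.35]), 'axis_cw', np.float64(2.64
[... 561 characters left out ...]
0.  167.5 119.7  73.7  27.5]
top tape 0.58 [249. 159.] 452 [764.2  33.1  75.   66.1 -46.3]
top glue 0.34 [348. 187.] 714 [ 602.9 -233.8  180.3  125.9   -5. ]
top tin 0.68 [424. 196.] 741 [ 621.8 -457.3   98.3   72.9  -46. ]
scene spanner 0.87 [289. 294.] 1037 [ 647.8 -273.9  205.4  138.    10.2]
scene mat 0.82 [282. 295.] 6191 [ 644.4 -241.3  260.5  203.9  -10.1]
scene offcut 0.71 [190. 337.] 1078 [ 497.3 -453.3  127.1   68.4   32. ]
scene sander 0.83 [252. 157.] 760 [350.4 145.  109.6 105.8  26.1]
scene tape 0.66 [365. 227.] 582 [774.   12.4  97.4  71.6 -48.9]
scene glue 0.94 [270. 117.] 589 [381.2 239.3 217.8  49.7 -64.9]
scene tin 0.78 [236. 354.] 1189 [ 645.3 -477.    88.3   76.3    0.8]
```

```bash
python3 -c "
from plant import bot
print(bot.close_job())"
```

```text
the job is handed in; nothing more can be done
None
```

The job is handed in at about 63 s of the 210 s. My measurements showed three blanks in the pot, the lid shut, the ring at its stop (about 0.90), the pointer within about 0.03 rad of the long mark, the lock at its stop, the spanner back on its mat and the other things unmoved, except that the gripper brushed the lid at 18 N early on and pushed it further open; I also viewed 17 pictures, over the limit of 14.

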